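# Scoop walnuts from the dish into the bowl

### The job

Take the scoop and use it to move at least three of the walnuts from the white oven dish into the blue bowl, without touching the nuts with the fingers or ramming or pressing hard on the dish; any others may stay in the dish, but leave none on the worktop. Then lay the scoop flat on the bare worktop and let go of it. Leave the bowl in its place, and do not disturb the nutcracker, the mug or the pepper mill.

Things in the scene. Friction and masses are not known exactly. Their poses are not given: they have to be found in the camera images.
- scoop: Scoop, loose, 0.22 kg, 194 mm long: metal pan with flat floor, black handle rising from its back to the rear, towards the robot. Lies between dish and bowl. Origin: under the pan, 60 mm behind the lip; x forward, z up. Pan x -53 to +60, y -44 to +44 mm, sheet 2.5 mm thick; back wall 44 mm high, sides falling straight from 44 mm high at the back to nothing at the open front.
- scoop_grip (a point): Middle of the black handle, at x -98, z 71 mm in the scoop's frame; axes as the scoop's. A flat-sided bar 20 mm wide (along the scoop's y), 18 mm thick, 85 mm long, centred here, its axis rising backwards at 38 degrees; can be pinched across its width from straight above. It needs a firm grip: a hard push on the lip turns the scoop in the fingers.
- scoop_lip (a point): Middle of the lower edge of the scoop's front lip, at x +60, z 0 mm in the scoop's frame; axes as the scoop's.
- dish: White stoneware oven dish, fixed, left or right, +x end away from the robot, turned up to 0.35 rad. 264 mm long (x), 118 wide (y), 48 high, upright walls 7 mm thick, floor 7 mm; inside 250 x 104 mm, 41 deep. A lug 24 mm long at each end, 35 to 45 mm high. Origin: centre of its underside. Holds all five walnuts; the 60 mm next to its -x end are empty at first.
- dish_in (a point): Centre of the dish's inner floor, 7 mm above the dish's origin; axes as the dish's.
- bowl: Blue ceramic bowl, loose, about 0.45 kg, 150 mm across the rim and 70 mm high, wall 5 mm, across from the dish. Origin: centre of its underside; z up.
- walnut0: Walnut in its shell, 38 mm long and 36 mm thick, about 15 g; all five are alike. It rolls, but does not run far. Origin: its centre; its x is the long axis.
- walnut1: Walnut in its shell, 38 mm long and 36 mm thick, about 15 g; all five are alike. It rolls, but does not run far. Origin: its centre; its x is the long axis.
- walnut2: Walnut in its shell, 38 mm long and 36 mm thick, about 15 g; all five are alike. It rolls, but does not run far. Origin: its centre; its x is the long axis.
- walnut3: Walnut in its shell, 38 mm long and 36 mm thick, about 15 g; all five are alike. It rolls, but does not run far. Origin: its centre; its x is the long axis.
- walnut4: Walnut in its shell, 38 mm long and 36 mm thick, about 15 g; all five are alike. It rolls, but does not run far. Origin: its centre; its x is the long axis.
- nutcracker: Bystander: steel lever nutcracker, 170 mm long, lying on the worktop beyond the scoop. Origin: its middle, underneath.
- mug: Bystander: white mug, 82 mm across and 92 mm high, at the far side. Origin: centre of its underside.
- pepper_mill: Bystander: dark wooden pepper mill, 56 mm across and 128 mm high, at the far side. Origin: centre of its underside.

How it is judged:
On the way, in this order (a step that is already met when the one before it is completed fails the run):
1. at least one walnut rides in the lifted scoop, the scoop's lip more than 90 mm above the worktop (height (world z) of scoop_lip above 0.09 m and ((x of walnut0 in the frame of scoop between -0.05 and 0.062 m and y of walnut0 in the frame of scoop between -0.043 and 0.043 m and z of walnut0 in the frame of scoop between 0.005 and 0.075 m) or (x of walnut1 in the frame of scoop between -0.05 and 0.062 m and y of walnut1 in the frame of scoop between -0.043 and 0.043 m and z of walnut1 in the frame of scoop between 0.005 and 0.075 m) or (x of walnut2 in the frame of scoop between -0.05 and 0.062 m and y of walnut2 in the frame of scoop between -0.043 and 0.043 m and z of walnut2 in the frame of scoop between 0.005 and 0.075 m) or (x of walnut3 in the frame of scoop between -0.05 and 0.062 m and y of walnut3 in the frame of scoop between -0.043 and 0.043 m and z of walnut3 in the frame of scoop between 0.005 and 0.075 m) or (x of walnut4 in the frame of scoop between -0.05 and 0.062 m and y of walnut4 in the frame of scoop between -0.043 and 0.043 m and z of walnut4 in the frame of scoop between 0.005 and 0.075 m))), for 0.2 s.
2. at least one walnut is in the bowl (((horizontal distance between walnut0 and bowl below 0.07 m and z of walnut0 in the frame of bowl between 0.005 and 0.085 m) or (horizontal distance between walnut1 and bowl below 0.07 m and z of walnut1 in the frame of bowl between 0.005 and 0.085 m) or (horizontal distance between walnut2 and bowl below 0.07 m and z of walnut2 in the frame of bowl between 0.005 and 0.085 m) or (horizontal distance between walnut3 and bowl below 0.07 m and z of walnut3 in the frame of bowl between 0.005 and 0.085 m) or (horizontal distance between walnut4 and bowl below 0.07 m and z of walnut4 in the frame of bowl between 0.005 and 0.085 m))), for 0.2 s.
At the end, for the whole second after the job is handed in: Three or more walnuts at rest in the bowl (within 70 mm of its axis, not above 85 mm), the others in the bowl or the dish, none on the worktop; bowl upright; scoop let go, at rest, flat on the worktop (within 6 mm, tilt under 0.08 rad) (((horizontal distance between each of walnut0, walnut1, walnut2 and bowl below 0.07 m and z of walnut0 in the frame of bowl between 0.005 and 0.085 m and z of walnut1 in the frame of bowl between 0.005 and 0.085 m and z of walnut2 in the frame of bowl between 0.005 and 0.085 m) or (horizontal distance between each of walnut0, walnut1, walnut3 and bowl below 0.07 m and z of walnut0 in the frame of bowl between 0.005 and 0.085 m and z of walnut1 in the frame of bowl between 0.005 and 0.085 m and z of walnut3 in the frame of bowl between 0.005 and 0.085 m) or (horizontal distance between each of walnut0, walnut1, walnut4 and bowl below 0.07 m and z of walnut0 in the frame of bowl between 0.005 and 0.085 m and z of walnut1 in the frame of bowl between 0.005 and 0.085 m and z of walnut4 in the frame of bowl between 0.005 and 0.085 m) or (horizontal distance between each of walnut0, walnut2, walnut3 and bowl below 0.07 m and z of walnut0 in the frame of bowl between 0.005 and 0.085 m and z of walnut2 in the frame of bowl between 0.005 and 0.085 m and z of walnut3 in the frame of bowl between 0.005 and 0.085 m) or (horizontal distance between each of walnut0, walnut2, walnut4 and bowl below 0.07 m and z of walnut0 in the frame of bowl between 0.005 and 0.085 m and z of walnut2 in the frame of bowl between 0.005 and 0.085 m and z of walnut4 in the frame of bowl between 0.005 and 0.085 m) or (horizontal distance between each of walnut0, walnut3, walnut4 and bowl below 0.07 m and z of walnut0 in the frame of bowl between 0.005 and 0.085 m and z of walnut3 in the frame of bowl between 0.005 and 0.085 m and z of walnut4 in the frame of bowl between 0.005 and 0.085 m) or (horizontal distance between each of walnut1, walnut2, walnut3 and bowl below 0.07 m and z of walnut1 in the frame of bowl between 0.005 and 0.085 m and z of walnut2 in the frame of bowl between 0.005 and 0.085 m and z of walnut3 in the frame of bowl between 0.005 and 0.085 m) or (horizontal distance between each of walnut1, walnut2, walnut4 and bowl below 0.07 m and z of walnut1 in the frame of bowl between 0.005 and 0.085 m and z of walnut2 in the frame of bowl between 0.005 and 0.085 m and z of walnut4 in the frame of bowl between 0.005 and 0.085 m) or (horizontal distance between each of walnut1, walnut3, walnut4 and bowl below 0.07 m and z of walnut1 in the frame of bowl between 0.005 and 0.085 m and z of walnut3 in the frame of bowl between 0.005 and 0.085 m and z of walnut4 in the frame of bowl between 0.005 and 0.085 m) or (horizontal distance between each of walnut2, walnut3, walnut4 and bowl below 0.07 m and z of walnut2 in the frame of bowl between 0.005 and 0.085 m and z of walnut3 in the frame of bowl between 0.005 and 0.085 m and z of walnut4 in the frame of bowl between 0.005 and 0.085 m)) and ((horizontal distance between walnut0 and bowl below 0.07 m and z of walnut0 in the frame of bowl between 0.005 and 0.085 m) or (x of walnut0 in the frame of dish between -0.13 and 0.13 m and y of walnut0 in the frame of dish between -0.057 and 0.057 m and z of walnut0 in the frame of dish between 0.01 and 0.075 m)) and ((horizontal distance between walnut1 and bowl below 0.07 m and z of walnut1 in the frame of bowl between 0.005 and 0.085 m) or (x of walnut1 in the frame of dish between -0.13 and 0.13 m and y of walnut1 in the frame of dish between -0.057 and 0.057 m and z of walnut1 in the frame of dish between 0.01 and 0.075 m)) and ((horizontal distance between walnut2 and bowl below 0.07 m and z of walnut2 in the frame of bowl between 0.005 and 0.085 m) or (x of walnut2 in the frame of dish between -0.13 and 0.13 m and y of walnut2 in the frame of dish between -0.057 and 0.057 m and z of walnut2 in the frame of dish between 0.01 and 0.075 m)) and ((horizontal distance between walnut3 and bowl below 0.07 m and z of walnut3 in the frame of bowl between 0.005 and 0.085 m) or (x of walnut3 in the frame of dish between -0.13 and 0.13 m and y of walnut3 in the frame of dish between -0.057 and 0.057 m and z of walnut3 in the frame of dish between 0.01 and 0.075 m)) and ((horizontal distance between walnut4 and bowl below 0.07 m and z of walnut4 in the frame of bowl between 0.005 and 0.085 m) or (x of walnut4 in the frame of dish between -0.13 and 0.13 m and y of walnut4 in the frame of dish between -0.057 and 0.057 m and z of walnut4 in the frame of dish between 0.01 and 0.075 m)) and linear speed of each of walnut0, walnut1, walnut2, walnut3, walnut4 below 0.03 m/s and height (world z) of scoop between -0.004 and 0.006 m and angle between scoop's own z axis and vertical below 0.08 rad and linear speed of each of scoop, bowl below 0.02 m/s and angle between bowl's own z axis and vertical below 0.1 rad); the robot touches nothing.
It fails at once if the scoop presses on the dish with more than 40 N (contact force between scoop and dish above 40 N).
It fails at once if the fingers touch a walnut (over 1 N) (contact force between the fingers and walnut0 above 1 N or contact force between the fingers and walnut1 above 1 N or contact force between the fingers and walnut2 above 1 N or contact force between the fingers and walnut3 above 1 N or contact force between the fingers and walnut4 above 1 N).
It fails at once if the bowl is moved more than 40 mm or tipped over 0.35 rad (distance of bowl from where it was at the start of the episode above 0.04 m or angle between bowl's own z axis and vertical above 0.35 rad).
It fails at once if the nutcracker, mug or pepper mill is moved more than 25 mm (distance of any of nutcracker, mug, pepper_mill from where it was at the start of the episode above 0.025 m).
It also fails if it takes over 67 s, if anything falls off the work surface, if the arm or the gripper's body presses on something with over 40 N, if the wrist force passes 120 N, or if a joint passes its speed limit or range.

### The arm

A 6-joint arm with a two-finger parallel gripper is mounted at the origin on the work surface. World frame = base frame: x ahead of the robot, y to its left, z up, the work surface at z = 0. Lengths are in m, angles in rad, forces in N, time in s.
With the tool pointing down it reaches from about 0.225 to 0.875 m from the base axis. Payload 3.4 kg.
Tool frame: the origin (TCP) lies where the fingers leave the gripper's body, on its centre line; the fingertips stand 73 mm ahead of it and the grasp point (between the pads) lies 54 mm ahead of it (manip.pinch_z is the distance from the TCP to the grasp point, in m); z points along the fingers, y is the line along which they close (so a half turn about z gives the same grasp; the last joint's range is limited). The gripper opens to 85 mm and grips with 20 to 120 N. Pads are 22 mm wide; open, the fingers measure 114 mm over their backs; the gripper's body (76 mm by 85 mm) begins 54 mm behind the grasp point. The pads swing forward as they close: fully open they stand 13 mm farther back than shut.
Start: joints at [-0.121, 0.276, 1.505, -0, 1.361, -0.121], TCP at [0.575, -0, 0.304] pointing down, gripper open.
Joint ranges: [-2.89, 2.89], [-0.75, 2.08], [0.22, 2.7], [-1.18, 4.32], [0.11, 2.71], [-2.7, 2.7]. Speed limits (rad/s): [2.57, 2.57, 3.14, 3.14, 3.14, 3.14].

### API

Orientations are given as a unit quaternion [w, x, y, z].
In Python, from rig import readout, imaging, manip gives the robot as it stands. The module is installed in compiled form; this text tells all that it offers.
- The arm moves only by the tool servo_tool, never from a script. Its argument "moves" is a list of rows, each an object with "dp": the shift along the tool's x, y, z in units of 0.2 m (1.0 is 0.2 m), a list of three; "delta_rot": the turn, a rotation vector about the tool's x, y, z in units of 0.1 rad (1.0 is 0.1 rad), a list of three; "fingers": the opening, from 0 (shut) to 1 (fully open). In form: [{"dp": [dx, dy, dz], "delta_rot": [wx, wy, wz], "fingers": fingers}, ...]. A call has 1 to 5 rows; each row shifts and turns the commanded pose from where the row before left it, along the tool's axes as they then stand; what a row does not reach is not made up. A row lasts 1/10 s, in which the tool goes at most 50 mm and 8.59 degrees, less where a joint would pass 70% of its speed; a pose out of reach is approached as far as the arm can. A call with a number of a shift or a turn outside -1 to 1 is refused whole. A call with a gripper value outside its range is refused whole. The fingers move at their own pace and stop on an object; "force" is the grip in N (left out, the last holds). Time passes only in rows, so rows that do not move let the fingers close. It gives the time, the measured TCP pose, the force, the opening and the grip force at its end, in the units of the state.
- readout.get_state(): the state, without advancing time (a new reading comes with each control period).
- imaging.get_image(name): name is "scene" or "side" or "wrist"; returns (picture, depth): 384x512x3 uint8, red, green, blue; 384x512 float32, m along the optical axis (not along the pixel's ray), 0 where there is no reading.
- imaging.calibration(name): a dict with "intrinsics" (3x3 intrinsics, pixels), "dist" ([k1, k2, p1, p2, k3] as OpenCV has them; the pictures are not rectified), "R" (3x3) and "t" (3): a world point X has camera coordinates R X + t; the wrist camera has in their place "hand_eye" (4x4, takes a point from camera to tool coordinates, whose origin is the TCP and whose axes are the flange's). Camera axes: x right, y down, z forward; pixel columns grow to the right and rows downward; lengths in m; the calibration is good to about 2 mm. A picture is of the moment at which its call begins: read the wrist's pose just before it. calibration takes no time and is no camera call.
- manip.sign_off(): hands the job in; it is judged then, once.
The state is a dict: "clock": time; "qpos": joint angles; "qd": joint speeds; "effort": joint torques, N m; "position": TCP position; "ee_rot": TCP orientation; "contact_force": force on the tool from outside, world axes, zero at the start; "moment": the same for the moment, N m; "width": finger opening in m; "gripper_force": force on a finger pad.
Only numpy, scipy, OpenCV 4.12 (cv2) and the standard library are available. Lean on these libraries where they do the work, as an engineer would, in place of code of your own. Each camera call takes 0.05 s, during which the arm holds its last target. There are 200 camera calls.

## Working session

There is one attempt and no reset: what is moved stays moved. The work goes in short steps, Python scripts to look and compute and a tool call to move; the robot and the scene stay as the last step left them, time stands still between calls to the robot, and variables do not carry over. Pictures are saved under pics/ and viewed, at most 10 in all, crops included, and the job is handed in when it is done.

Besides the shell and the picture viewer there is one more tool, called after "Emit:" by a JSON object that holds its "name" and its "arguments", one argument or row to a line. servo_tool: Moves the arm, as the interface text tells. Its arguments: {"type":"object","properties":{"moves":{"type":"array"},"force":{"type":"number"}},"required":["moves"]}

```bash
mkdir -p pics
cat > h.py <<'E'
import numpy as np, cv2
from rig import readout, imaging, manip
from scipy.spatial.transform import Rotation as Ro
def cam(name):
    st=readout.get_state(); im,d=imaging.get_image(name); c=imaging.calibration(name)
    K=np.array(c["intrinsics"]);dist=np.array(c["dist"])
    v,u=np.mgrid[0:384,0:512]
    p=cv2.undistortPoints(np.stack([u.ravel(),v.ravel()],1).astype(float)[:,None],K,dist)[:,0]
    P=np.c_[p,np.ones(len(p))]*d.reshape(-1,1)
    if "hand_eye" in c:
        H=np.array(c["hand_eye"]);q=st["ee_rot"];R=Ro.from_quat([q[1],q[2],q[3],q[0]])
        W=R.apply(P@H[:3,:3].T+H[:3,3])+st["position"]
    else: W=(P-np.array(c["t"]))@np.array(c["R"])
    W[d.ravel()==0]=np.nan
    return im,W.reshape(384,512,3)
def save(n,im,s=1.5): cv2.imwrite("pics/"+n,cv2.resize(im[...,::-1],None,fx=s,fy=s))
E
python3 - <<'E'
from h import *
for n in ("scene","side"):
    im,W=cam(n); save(n+"0.png",im); np.savez(n+"0.npz",im=im,W=W)
print(readout.get_state())
print(imaging.calibration("scene"), imaging.calibration("wrist")["hand_eye"])
E
```

```text
{'clock': 0.1, 'qpos': array([-1.20970677e-01,  2.76528284e-01,  1.50601386e+00,  3.88756565e-05,
        1.36066182e+00, -1.20991696e-01]), 'qd': array([-2.04487300e-03, -9.79118355e-04, -1.99963615e-03, -1.09572116e-04,
        3.91579764e-05,  7.48571556e-05]), 'effort': array([ 1.55745878e-03, -4.17697620e+01, -2.46405226e+01, -1.74112388e-04,
        5.80947395e-03,  2.85749664e-07]), 'position': array([5.74656991e-01, 6.43492772e-05, 3.03125155e-01]), 'ee_rot': array([-6.45993345e-04,  7.07101998e-01,  7.07111105e-01, -4.81803679e-04]), 'contact_force': array([-1.13428026,  0.64560093, -0.73954891]), 'moment': array([-0.02983528,  0.0415982 ,  0.00923666]), 'gripper_force': 0.0, 'width': 0.08534961793380831}
{'intrinsics': array([[406.91985404,   0.        , 256.04028037],
       [  0.        , 406.91985404, 189.50818683],
       [  0.        ,   0.        ,   1.        ]]), 'dist': array([-0.05522638,  0.        ,  0.        ,  0.        ,  0.        ]), 'R': array([[ 1.33406566e-02,  9.99794440e-01, -1.52677835e-02],
       [ 6.81620775e-01, -2.02646721e-02, -7.31424954e-01],
       [-7.31583998e-01, -6.49149329e-04, -6.81751004e-01]]), 't': array([ 0.00687893, -0.34803749,  1.48523953])} [[-1.35906954e-03 -9.51630765e-01 -3.07241013e-01  7.99749367e-02]
 [ 9.99998847e-01 -1.08504105e-03 -1.06271464e-03  1.53511966e-03]
 [ 6.77942836e-04 -3.07242103e-01  9.51631142e-01 -6.96932443e-02]
 [ 0.00000000e+00  0.00000000e+00  0.00000000e+00  1.00000000e+00]]
```

View pics/scene0.png

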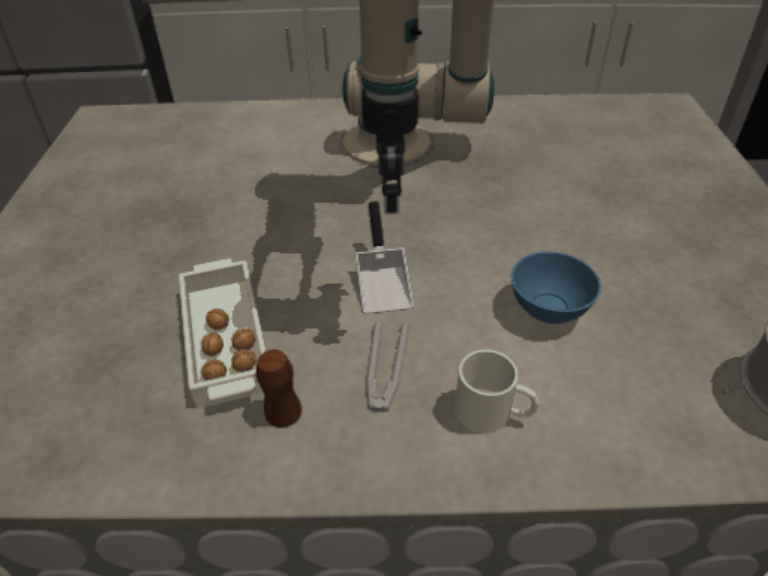

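View pics/side0.png

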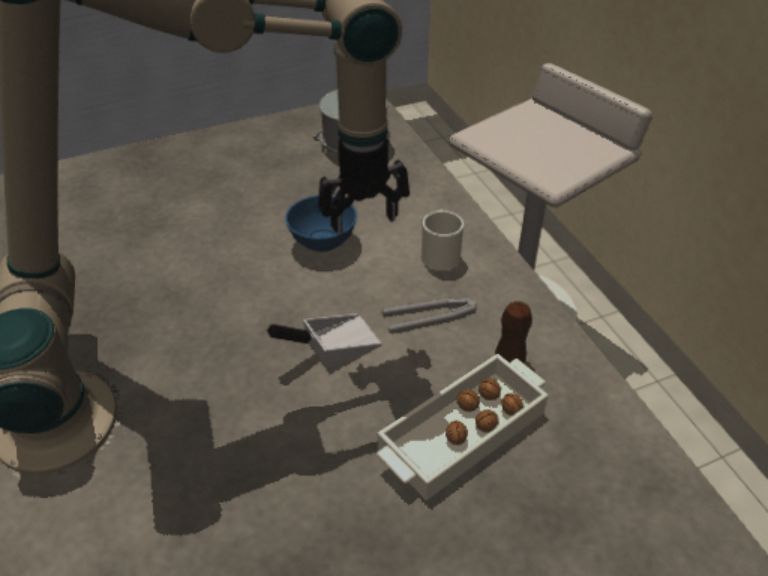

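Scene view (768 px wide, camera facing the robot, +y to the right): dish at left (220,330), with its nuts towards the far end. The scoop is at (383,270), handle to the robot. Nutcracker (388,365), bowl (555,290), mug (487,390) and mill (280,390). The side view agrees.

Run:
```python
from h import *
A=[np.load(n+"0.npz") for n in ("scene","side")]
P=np.vstack([a["W"].reshape(-1,3) for a in A]);C=np.vstack([a["im"].reshape(-1,3) for a in A]).astype(int)
src=np.repeat([0,1],384*512)
ok=~np.isnan(P[:,0]);P,C,src=P[ok],C[ok],src[ok]
hsv=cv2.cvtColor(C[None].astype(np.uint8),cv2.COLOR_RGB2HSV)[0].astype(int)
def box(x0,x1,y0,y1,z0,z1): return (P[:,0]>x0)&(P[:,0]<x1)&(P[:,1]>y0)&(P[:,1]<y1)&(P[:,2]>z0)&(P[:,2]<z1)
t=box(.3,.8,-.3,.5,-.02,.02); print("table z",[np.percentile(P[t&(src==s),2],[10,50,90]) for s in (0,1)])
nut=(hsv[:,0]<18)&(hsv[:,1]>110)&(hsv[:,2]>50)
b=box(.3,.9,-.6,-.1,.042,.056)&~nut&(hsv[:,2]>120)
for s in (0,1): print("dish",s,cv2.minAreaRect(P[b&(src==s),:2].astype(np.float32)),P[b&(src==s)][:,:2].min(0),P[b&(src==s)][:,:2].max(0))
np.save("b.npy",P[b])
b=box(.3,.9,-.6,-.1,.015,.06)&nut
for s in (0,1):
  X=P[b&(src==s)]; 
  cr,lab,cen=cv2.kmeans(X[:,:2].astype(np.float32),5,None,(3,100,1e-5),20,cv2.KMEANS_PP_CENTERS)
  for i in range(5):
    Y=X[lab[:,0]==i]; print(s,len(Y),Y.min(0).round(3),Y.max(0).round(3),((Y.min(0)+Y.max(0))/2).round(3))
b=box(.3,.9,.1,.5,.062,.08)&(hsv[:,0]>95)&(hsv[:,0]<125)&(hsv[:,1]>80)
print("bowl",cv2.minEnclosingCircle(P[b,:2].astype(np.float32)),P[b,2].max())
b=box(.3,.72,-.12,.12,.008,.2)
dark=(hsv[:,2]<60)
for s in (0,1):
  X=P[b&dark&(src==s)&box(.3,.55,-.1,.1,.03,.12)]; print("handle",len(X),X.min(0),X.max(0),cv2.fitLine(X.astype(np.float32),cv2.DIST_HUBER,0,.01,.01).ravel())
  X=P[b&~dark&(src==s)]; print("pan",len(X),X.min(0),X.max(0), X[X[:,2]>.035].mean(0) if (X[:,2]>.035).any() else 0)
# top view raster
T=np.zeros((500,800,3),np.uint8)
m=box(.3,.8,-.4,.4,-.02,.2); o=np.argsort(P[m,2]);Q=P[m][o];cc=C[m][o]
T[((Q[:,0]-.3)*1000).astype(int),((Q[:,1]+.4)*1000).astype(int)]=cc
save("top.png",T,1)
```

```text
table z [array([-0.00219628, -0.00024575,  0.00256035]), array([-0.00243895,  0.00049037,  0.00490736])]
dish 0 ((0.6343297362327576, -0.2818254828453064), (0.31019484996795654, 0.12071338295936584), 16.52090072631836) [ 0.47776457 -0.37453967] [ 0.79154043 -0.1997713 ]
dish 1 ((0.6334002614021301, -0.28334522247314453), (0.3109499216079712, 0.12210071086883545), 16.240442276000977) [ 0.47680634 -0.3747192 ] [ 0.79022636 -0.19226845]
0 149 [ 0.604 -0.309  0.016] [ 0.631 -0.277  0.044] [ 0.618 -0.293  0.03 ]
0 333 [ 0.65  -0.259  0.016] [ 0.725 -0.219  0.045] [ 0.688 -0.239  0.031]
0 162 [ 0.653 -0.307  0.019] [ 0.689 -0.259  0.045] [ 0.671 -0.283  0.032]
0 50 [ 0.782 -0.152  0.016] [ 0.807 -0.141  0.056] [ 0.794 -0.147  0.036]
0 164 [ 0.712 -0.294  0.024] [ 0.742 -0.245  0.045] [ 0.727 -0.27   0.034]
1 156 [ 0.65  -0.314  0.02 ] [ 0.682 -0.281  0.046] [ 0.666 -0.298  0.033]
1 148 [ 0.687 -0.26   0.017] [ 0.718 -0.226  0.046] [ 0.703 -0.243  0.031]
1 139 [ 0.706 -0.3    0.021] [ 0.736 -0.269  0.046] [ 0.721 -0.284  0.033]
1 153 [ 0.595 -0.317  0.021] [ 0.625 -0.281  0.047] [ 0.61  -0.299  0.034]
1 160 [ 0.643 -0.265  0.016] [ 0.676 -0.231  0.046] [ 0.659 -0.248  0.031]
bowl ((0.5801657438278198, 0.2716253101825714), 0.07741595059633255) 0.07605243448710418
handle 192 [ 0.39526661 -0.03886409  0.0488434 ] [ 0.460163   -0.01496198  0.10350732] [ 0.77835107  0.10296506 -0.61932844  0.4278613  -0.02755739  0.07645326]
pan 825 [ 0.39175164 -0.06434754  0.00801208] [0.71979869 0.03564993 0.10447476] [ 0.46256081 -0.0194067   0.04726672]
handle 236 [ 0.38793215 -0.0442281   0.03142914] [0.46423531 0.00542158 0.10745601] [ 0.7757258   0.08269915 -0.62562793  0.42309275 -0.03375915  0.07453489]
pan 769 [ 0.39262336 -0.06738845  0.00801   ] [0.71963789 0.0505092  0.0779817 ] [ 0.47091897 -0.02231289  0.04353687]
```

View pics/top.png

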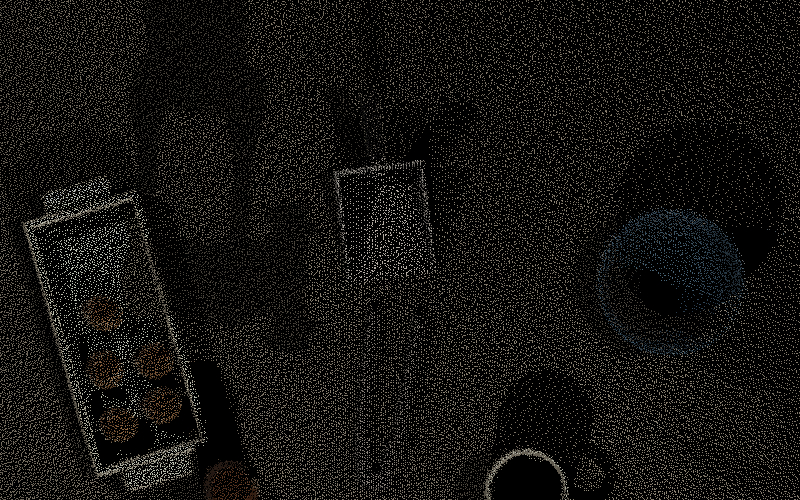

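```bash
cat >> h.py <<'E'
import json,sys
D=np.array([.634,-.2835]);DY=.286; B=np.array([.580,.2716])
TC=np.array([-.098,0,.125]); F=np.diag([1.,-1,-1])
def Rs(psi,th): return Ro.from_euler('ZY',[psi,th])
def pose(psi,th,ref,pt):  # scoop-frame point pt at world ref -> TCP pose
    R=Rs(psi,th); return np.array(ref)+R.apply(TC-np.array(pt)), R*Ro.from_matrix(F)
LIP=[.06,0,0]; BACK=[-.053,0,0]
def dish(x,y,z):
    c,s=np.cos(DY),np.sin(DY); return np.array([D[0]+c*x-s*y,D[1]+s*x+c*y,z])
def plan(targets,f,vmax=.2,wmax=.9,cur=None):
    if cur is None:
        st=readout.get_state();q=st["ee_rot"];cur=(np.array(st["position"]),Ro.from_quat([q[1],q[2],q[3],q[0]]))
    p,R=cur;rows=[]
    for (tp,tR) in targets:
        w=(R.inv()*tR).as_rotvec();n=int(np.ceil(max(np.linalg.norm(tp-p)/(.2*vmax),np.linalg.norm(w)/(.1*wmax),1)))
        p0,R0=p,R
        for k in range(1,n+1):
            tpk=p0+(tp-p0)*k/n;tRk=R0*Ro.from_rotvec(w*k/n)
            dp=(R.inv().apply(tpk-p)/.2).round(3);dr=((R.inv()*tRk).as_rotvec()/.1).round(2)
            rows.append({"dp":(dp+0).tolist(),"delta_rot":(dr+0).tolist(),"fingers":f})
            p=p+R.apply(dp*.2);R=R*Ro.from_rotvec(dr*.1)
    for i in range(0,len(rows),5): print(json.dumps(rows[i:i+5]))
    return p,R
def scoop():  # believed scoop pose from TCP
    st=readout.get_state();q=st["ee_rot"];R=Ro.from_quat([q[1],q[2],q[3],q[0]])*Ro.from_matrix(F)
    e=R.as_euler('ZYX');lip=st["position"]+R.apply(np.array(LIP)-TC)
    v=lip[:2]-D;c,s=np.cos(DY),np.sin(DY)
    print("t",st["clock"],"yaw,pit,roll",e.round(3),"lip",lip.round(4),"lip in dish",np.round([c*v[0]+s*v[1],-s*v[0]+c*v[1]],4),"F",np.round(st["contact_force"],1),"w",round(st["width"],4),"g",round(st["gripper_force"],1))
E
python3 - <<'E'
from h import *
print(manip.pinch_z)
O=[.5197,-.015,0]
a=pose(.115,0,[.5197,-.015,.09],[0,0,0]); b=pose(.115,0,O,[0,0,0])
plan([a,b],1)
E
```

```text
0.0539
[{"dp": [-0.008, -0.045, 0.026], "delta_rot": [0.0, 0.0, 0.86], "fingers": 1}, {"dp": [-0.011, -0.044, 0.026], "delta_rot": [0.0, 0.0, 0.85], "fingers": 1}, {"dp": [-0.016, -0.042, 0.026], "delta_rot": [0.0, 0.0, 0.86], "fingers": 1}, {"dp": [-0.018, -0.042, 0.026], "delta_rot": [0.0, 0.0, 0.86], "fingers": 1}, {"dp": [-0.023, -0.039, 0.026], "delta_rot": [0.0, 0.0, 0.85], "fingers": 1}]
[{"dp": [-0.025, -0.038, 0.026], "delta_rot": [0.0, 0.0, 0.86], "fingers": 1}, {"dp": [-0.029, -0.035, 0.026], "delta_rot": [0.0, 0.01, 0.85], "fingers": 1}, {"dp": [-0.032, -0.033, 0.026], "delta_rot": [-0.01, 0.0, 0.86], "fingers": 1}, {"dp": [-0.034, -0.029, 0.026], "delta_rot": [0.0, 0.0, 0.86], "fingers": 1}, {"dp": [-0.037, -0.027, 0.026], "delta_rot": [0.0, 0.0, 0.85], "fingers": 1}]
[{"dp": [-0.039, -0.024, 0.026], "delta_rot": [0.0, 0.0, 0.86], "fingers": 1}, {"dp": [-0.041, -0.02, 0.026], "delta_rot": [0.0, 0.0, 0.86], "fingers": 1}, {"dp": [-0.042, -0.016, 0.026], "delta_rot": [0.0, 0.0, 0.85], "fingers": 1}, {"dp": [-0.044, -0.013, 0.025], "delta_rot": [0.0, 0.0, 0.86], "fingers": 1}, {"dp": [-0.044, -0.009, 0.026], "delta_rot": [0.0, 0.0, 0.86], "fingers": 1}]
[{"dp": [-0.045, -0.005, 0.026], "delta_rot": [0.0, 0.0, 0.85], "fingers": 1}, {"dp": [-0.046, -0.002, 0.026], "delta_rot": [-0.01, 0.0, 0.86], "fingers": 1}, {"dp": [0.0, 0.0, 0.15], "delta_rot": [0.0, 0.0, 0.0], "fingers": 1}, {"dp": [0.0, 0.0, 0.15], "delta_rot": [0.0, 0.0, 0.0], "fingers": 1}, {"dp": [0.0, 0.0, 0.15], "delta_rot": [0.0, 0.0, 0.0], "fingers": 1}]
```

Emit:
{"name": "servo_tool", "arguments": {
  "moves": [
    {"dp": [-0.026,-0.155,0.08],"delta_rot": [0,0,0],"fingers": 1},
    {"dp": [-0.026,-0.155,0.08],"delta_rot": [0,0,0],"fingers": 1},
    {"dp": [-0.026,-0.155,0.08],"delta_rot": [0,0,0],"fingers": 1},
    {"dp": [-0.026,-0.155,0.08],"delta_rot": [0,0,0],"fingers": 1},
    {"dp": [-0.026,-0.155,0.08],"delta_rot": [0,0,0],"fingers": 1}
  ]
}}

```text
clock: 0.6
position: [0.4184, -0.026, 0.223]
ee_rot: [-0.0, 0.707, 0.707, -0.0]
contact_force: [0.1, -0.3, -0.1]
width: 0.0854
gripper_force: 0.0
```

Emit:
{"name": "servo_tool", "arguments": {
  "moves": [
    {"dp": [0,0,0],"delta_rot": [0,0,0.97],"fingers": 1},
    {"dp": [0,0,0],"delta_rot": [0,0,0.97],"fingers": 1},
    {"dp": [0,0,0],"delta_rot": [0,0,0.97],"fingers": 1},
    {"dp": [0,0,0],"delta_rot": [0,0,0.97],"fingers": 1},
    {"dp": [0,0,0],"delta_rot": [0,0,0.97],"fingers": 1}
  ]
}}

```text
clock: 1.1
position: [0.4197, -0.026, 0.2237]
ee_rot: [-0.0, 0.857, 0.515, -0.0]
contact_force: [0.2, -0.9, 0.3]
width: 0.0856
gripper_force: 0.0
```

Emit:
{"name": "servo_tool", "arguments": {
  "moves": [
    {"dp": [0,0,0],"delta_rot": [0,0,0.97],"fingers": 1},
    {"dp": [0,0,0],"delta_rot": [0,0,0.97],"fingers": 1},
    {"dp": [0,0,0],"delta_rot": [0,0,0.97],"fingers": 1},
    {"dp": [0,0,0],"delta_rot": [0,0,0.97],"fingers": 1},
    {"dp": [0,0,0],"delta_rot": [0,0,0.97],"fingers": 1}
  ]
}}

```text
clock: 1.6
position: [0.4197, -0.0259, 0.2236]
ee_rot: [-0.0, 0.956, 0.294, -0.0]
contact_force: [-0.4, -0.8, -0.2]
width: 0.0851
gripper_force: 0.0
```

Emit:
{"name": "servo_tool", "arguments": {
  "moves": [
    {"dp": [0,0,0],"delta_rot": [0,0,0.97],"fingers": 1},
    {"dp": [0,0,0],"delta_rot": [0,0,0.97],"fingers": 1},
    {"dp": [0,0,0],"delta_rot": [0,0,0.97],"fingers": 1},
    {"dp": [0,0,0],"delta_rot": [0,0,0.97],"fingers": 1},
    {"dp": [0,0,0],"delta_rot": [0,0,0.97],"fingers": 1}
  ]
}}

```text
clock: 2.1
position: [0.4198, -0.0259, 0.2236]
ee_rot: [-0.0, 0.998, 0.056, -0.0]
contact_force: [-0.6, -0.0, 0.4]
width: 0.0854
gripper_force: 0.0
```

Run:
```python
from h import *
im,W=cam("wrist");save("w1.png",im,1.2);np.savez("w1.npz",im=im,W=W)
hsv=cv2.cvtColor(im,cv2.COLOR_RGB2HSV)
# refine scoop pan from scene+side+wrist: back wall top (z 38-48)
L=[np.load(n)["W"].reshape(-1,3) for n in ("scene0.npz","side0.npz","w1.npz")]
for X in L:
    X=X[~np.isnan(X[:,0])]
    m=(X[:,0]>.44)&(X[:,0]<.6)&(abs(X[:,1]+.01)<.09)&(X[:,2]>.006)&(X[:,2]<.05); Y=X[m]
    t=Y[Y[:,2]>.034]; print(len(Y),len(t), cv2.minAreaRect(Y[:,:2].astype(np.float32)),"top",t.mean(0),cv2.fitLine(t[(abs(t[:,1]+.02)<.036),:2].astype(np.float32),cv2.DIST_HUBER,0,.01,.01).ravel() if len(t)>5 else 0)
scoop(); plan([pose(.115,0,[.5197,-.015,0],[0,0,0])],1)
```

```text
504 185 ((0.5103331804275513, -0.009155627340078354), (0.12485205382108688, 0.1007092222571373), 7.205331325531006) top [ 0.47021101 -0.01997052  0.04105095] [ 0.13308626 -0.9911045   0.46725821 -0.01398243]
584 133 ((0.5296897292137146, -0.02245931327342987), (0.12879471480846405, 0.1612139642238617), 76.6465072631836) top [ 0.47164025 -0.02415325  0.04216595] [ 0.11162283 -0.99375063  0.46595514 -0.0234877 ]
2607 1158 ((0.517777144908905, -0.012156438082456589), (0.11919780820608139, 0.08940275758504868), 7.340021133422852) top [ 0.47276905 -0.01766808  0.04258581] [ 0.12384988 -0.992301    0.46895054 -0.023096  ]
t 2.15 yaw,pit,roll [0.109 0.001 0.   ] lip [ 0.5767 -0.0086  0.0985] lip in dish [0.0226 0.2799] F [-0.6 -0.1  0.5] w 0.0854 g 0.0
[{"dp": [0.004, 0.001, 0.164], "delta_rot": [0.0, 0.0, -0.02], "fingers": 1}, {"dp": [0.005, 0.001, 0.165], "delta_rot": [0.0, 0.0, -0.02], "fingers": 1}, {"dp": [0.004, 0.001, 0.164], "delta_rot": [0.0, 0.01, -0.02], "fingers": 1}]
```

View pics/w1.png

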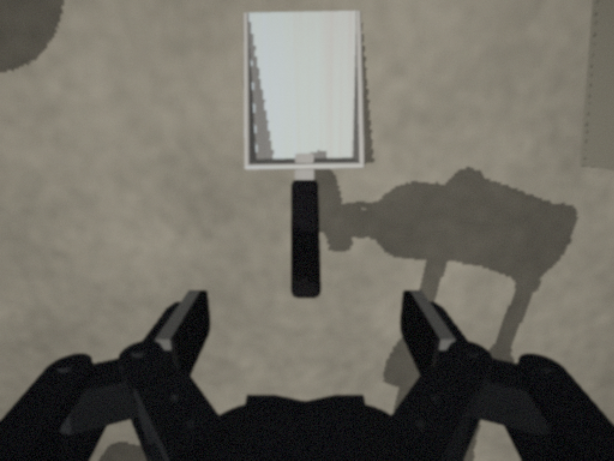

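Wrist view: scoop straight ahead, pan (245–365, 10–168), handle centred between the open fingers at (305,240). Refined origin is about (0.5196, -0.013), yaw 0.122.

Emit:
{"name": "servo_tool", "arguments": {
  "moves": [
    {"dp": [0.003,-0.002,0.164],"delta_rot": [0,0,-0.06],"fingers": 1},
    {"dp": [0.003,-0.002,0.164],"delta_rot": [0,0,-0.06],"fingers": 1},
    {"dp": [0.003,-0.002,0.164],"delta_rot": [0,0,0],"fingers": 1},
    {"dp": [0,0,0],"delta_rot": [0,0,0],"fingers": 1}
  ]
}}

```text
clock: 2.55
position: [0.4187, -0.0239, 0.1224]
ee_rot: [-0.001, 0.998, 0.065, -0.004]
contact_force: [-1.8, 0.3, -0.0]
width: 0.0852
gripper_force: 0.0
```

Emit:
{"name": "servo_tool", "arguments": {
  "force": 110,
  "moves": [
    {"dp": [0,0,0],"delta_rot": [0,0,0],"fingers": 0},
    {"dp": [0,0,0],"delta_rot": [0,0,0],"fingers": 0},
    {"dp": [0,0,0],"delta_rot": [0,0,0],"fingers": 0},
    {"dp": [0,0,0],"delta_rot": [0,0,0],"fingers": 0},
    {"dp": [0,0,0],"delta_rot": [0,0,0],"fingers": 0}
  ]
}}

```text
clock: 3.05
position: [0.4222, -0.0248, 0.1266]
ee_rot: [0.0, 0.998, 0.064, 0.001]
contact_force: [-2.6, 0.7, 8.5]
width: 0.0187
gripper_force: 107.1
```

Run:
```python
from h import *
scoop()
```

```text
t 3.05 yaw,pit,roll [ 0.128 -0.002 -0.001] lip [ 0.5792 -0.0047  0.0019] lip in dish [0.0261 0.2829] F [-2.6  0.7  8.5] w 0.0187 g 107.1
```

```bash
sed -i 's/-.2835/-.2826/' h.py
python3 - <<'E'
from h import *
a=pose(.128,0,[.579,-.0047,.13],LIP); b=pose(.286,.62,dish(-.065,0,.13),LIP)
plan([a,b],0)
E
```

```text
[{"dp": [0.0, 0.0, -0.161], "delta_rot": [0.0, -0.01, 0.0], "fingers": 0}, {"dp": [0.001, 0.001, -0.16], "delta_rot": [0.0, 0.0, 0.0], "fingers": 0}, {"dp": [0.0, 0.0, -0.161], "delta_rot": [0.01, -0.01, 0.0], "fingers": 0}, {"dp": [0.0, 0.0, -0.16], "delta_rot": [0.0, 0.0, 0.0], "fingers": 0}, {"dp": [0.036, 0.189, -0.043], "delta_rot": [-0.06, -0.77, -0.19], "fingers": 0}]
[{"dp": [0.029, 0.189, -0.044], "delta_rot": [-0.06, -0.78, -0.19], "fingers": 0}, {"dp": [0.022, 0.19, -0.045], "delta_rot": [-0.06, -0.77, -0.19], "fingers": 0}, {"dp": [0.015, 0.191, -0.046], "delta_rot": [-0.07, -0.77, -0.19], "fingers": 0}, {"dp": [0.008, 0.191, -0.044], "delta_rot": [-0.06, -0.78, -0.2], "fingers": 0}, {"dp": [0.0, 0.192, -0.044], "delta_rot": [-0.06, -0.77, -0.19], "fingers": 0}]
[{"dp": [-0.006, 0.192, -0.043], "delta_rot": [-0.06, -0.77, -0.19], "fingers": 0}, {"dp": [-0.014, 0.192, -0.041], "delta_rot": [-0.06, -0.78, -0.19], "fingers": 0}]
```

Emit:
{"name": "servo_tool", "arguments": {
  "moves": [
    {"dp": [0,0,-0.16],"delta_rot": [0,0,0],"fingers": 0},
    {"dp": [0,0,-0.16],"delta_rot": [0,0,0],"fingers": 0},
    {"dp": [0,0,-0.16],"delta_rot": [0,0,0],"fingers": 0},
    {"dp": [0,0,-0.16],"delta_rot": [0,0,0],"fingers": 0},
    {"dp": [0.036,0.19,-0.04],"delta_rot": [-0.06,-0.77,-0.19],"fingers": 0}
  ]
}}

```text
clock: 3.55
position: [0.4317, -0.059, 0.2654]
ee_rot: [0.005, 0.996, 0.075, -0.037]
contact_force: [1.6, -1.1, -2.2]
width: 0.0184
gripper_force: 107.9
```

Emit:
{"name": "servo_tool", "arguments": {
  "moves": [
    {"dp": [0.03,0.19,-0.044],"delta_rot": [-0.06,-0.77,-0.19],"fingers": 0},
    {"dp": [0.022,0.19,-0.045],"delta_rot": [-0.06,-0.77,-0.19],"fingers": 0},
    {"dp": [0.015,0.19,-0.045],"delta_rot": [-0.06,-0.77,-0.19],"fingers": 0},
    {"dp": [0.008,0.19,-0.044],"delta_rot": [-0.06,-0.77,-0.19],"fingers": 0},
    {"dp": [0,0.19,-0.044],"delta_rot": [-0.06,-0.77,-0.19],"fingers": 0}
  ]
}}

```text
clock: 4.05
position: [0.4937, -0.2445, 0.3043]
ee_rot: [0.032, 0.966, 0.119, -0.228]
contact_force: [-0.0, -0.5, -1.0]
width: 0.0182
gripper_force: 107.9
```

Emit:
{"name": "servo_tool", "arguments": {
  "moves": [
    {"dp": [-0.006,0.19,-0.043],"delta_rot": [-0.06,-0.77,-0.19],"fingers": 0},
    {"dp": [-0.014,0.19,-0.04],"delta_rot": [-0.06,-0.77,-0.19],"fingers": 0},
    {"dp": [0,0,0],"delta_rot": [0,0,0],"fingers": 0},
    {"dp": [0,0,0],"delta_rot": [0,0,0],"fingers": 0}
  ]
}}

```text
clock: 4.45
position: [0.5171, -0.3156, 0.3196]
ee_rot: [0.042, 0.943, 0.135, -0.301]
contact_force: [-0.8, 0.4, -2.8]
width: 0.0183
gripper_force: 108.2
```

Run:
```python
from h import *
scoop()
im,W=cam("wrist");save("w2.png",im,1.2);np.savez("w2.npz",im=im,W=W)
ims,Ws=cam("scene");np.savez("s2.npz",im=ims,W=Ws);save("s2.png",ims[120:300,60:400],2.3)
st=readout.get_state();q=st["ee_rot"];R=Ro.from_quat([q[1],q[2],q[3],q[0]])*Ro.from_matrix(F)
for X in (W,Ws):
    X=X.reshape(-1,3);X=X[~np.isnan(X[:,0])]
    Y=R.inv().apply(X-st["position"])+TC
    m=(abs(Y[:,1])<.03)&(Y[:,0]>-.045)&(Y[:,0]<.08)&(abs(Y[:,2])<.015); Z=Y[m]
    print(len(Z)); 
    if len(Z)>50: print("floor fit z=a+bx", np.polyfit(Z[(Z[:,0]<.05),0],Z[Z[:,0]<.05,2],1), "lip x",np.percentile(Z[:,0],[95,99,100]))
    m=(abs(Y[:,1])<.06)&(abs(Y[:,0]+.052)<.02)&(abs(Y[:,2]-.04)<.01);Z=Y[m];print("backtop",len(Z),Z.mean(0) if len(Z) else 0, Z[:,1].min() if len(Z) else 0, Z[:,1].max() if len(Z) else 0)
```

```text
t 4.45 yaw,pit,roll [0.286 0.617 0.003] lip [ 0.5712 -0.2993  0.1262] lip in dish [-0.065   0.0017] F [-0.8  0.4 -2.8] w 0.0183 g 108.2
13229
floor fit z=a+bx [-0.00497839  0.00029204] lip x [0.03862734 0.04148073 0.04227485]
backtop 2915 [-0.04878801 -0.00068364  0.04093412] -0.045202849679132046 0.04438008263656879
1017
floor fit z=a+bx [-0.00339605 -0.00034625] lip x [0.05427534 0.0580894  0.05969531]
backtop 187 [-0.05049811 -0.00279457  0.04025436] -0.04719696491456103 0.04193081849122157
```

View pics/w2.png

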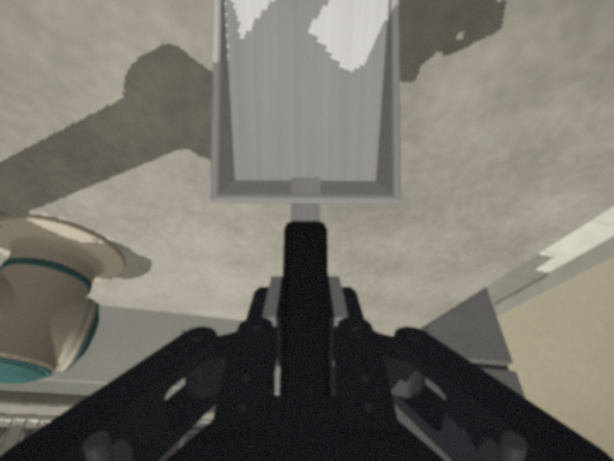

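Wrist view: scoop held square in the fingers (handle at column 305, pan 212–400), no slip. Going down into the empty end of the dish.

Run:
```python
from h import *
c=plan([pose(.286,.62,dish(-.062,0,.02),LIP)],0,vmax=.12)
plan([pose(.286,.62,dish(-.062,0,.010),LIP)],0,vmax=.01,cur=c)
```

```text
[{"dp": [0.065, 0.003, 0.085], "delta_rot": [0.0, -0.01, 0.0], "fingers": 0}, {"dp": [0.066, 0.003, 0.086], "delta_rot": [-0.01, 0.0, 0.0], "fingers": 0}, {"dp": [0.065, 0.002, 0.085], "delta_rot": [0.0, -0.01, 0.0], "fingers": 0}, {"dp": [0.065, 0.003, 0.085], "delta_rot": [-0.01, -0.01, 0.0], "fingers": 0}, {"dp": [0.066, 0.002, 0.085], "delta_rot": [0.0, 0.0, 0.0], "fingers": 0}]
[{"dp": [0.006, 0.0, 0.008], "delta_rot": [0.0, 0.0, 0.0], "fingers": 0}, {"dp": [0.006, 0.0, 0.008], "delta_rot": [0.0, 0.0, 0.0], "fingers": 0}, {"dp": [0.005, 0.0, 0.008], "delta_rot": [0.0, 0.0, 0.0], "fingers": 0}, {"dp": [0.006, 0.0, 0.009], "delta_rot": [0.0, 0.0, 0.0], "fingers": 0}, {"dp": [0.006, 0.0, 0.008], "delta_rot": [0.0, 0.0, 0.0], "fingers": 0}]
```

Emit:
{"name": "servo_tool", "arguments": {
  "moves": [
    {"dp": [0.065,0.003,0.085],"delta_rot": [0,0,0],"fingers": 0},
    {"dp": [0.065,0.003,0.085],"delta_rot": [0,0,0],"fingers": 0},
    {"dp": [0.065,0.003,0.085],"delta_rot": [0,0,0],"fingers": 0},
    {"dp": [0.065,0.003,0.085],"delta_rot": [0,0,0],"fingers": 0},
    {"dp": [0.06,0.002,0.08],"delta_rot": [0,0,0],"fingers": 0}
  ]
}}

```text
clock: 5.05
position: [0.5204, -0.3157, 0.2156]
ee_rot: [0.043, 0.943, 0.136, -0.3]
contact_force: [-0.2, -1.2, -1.8]
width: 0.0183
gripper_force: 108.4
```

Emit:
{"name": "servo_tool", "arguments": {
  "moves": [
    {"dp": [0.006,0,0.008],"delta_rot": [0,0,0],"fingers": 0},
    {"dp": [0,0,0],"delta_rot": [0,0,0],"fingers": 0}
  ]
}}

```text
clock: 5.25
position: [0.5206, -0.3162, 0.2142]
ee_rot: [0.043, 0.943, 0.136, -0.301]
contact_force: [-0.1, -1.0, -1.4]
width: 0.0186
gripper_force: 108.2
```

Run:
```python
from h import *
scoop()
```

```text
t 5.25 yaw,pit,roll [0.286 0.617 0.001] lip [ 0.5748 -0.3002  0.0208] lip in dish [-0.0618 -0.0002] F [-0.1 -1.  -1.4] w 0.0186 g 108.2
```

Touch the floor in 2 mm steps.

Emit:
{"name": "servo_tool", "arguments": {
  "moves": [
    {"dp": [0.018,0,0.024],"delta_rot": [0,0,0],"fingers": 0},
    {"dp": [0,0,0],"delta_rot": [0,0,0],"fingers": 0}
  ]
}}

```text
clock: 5.45
position: [0.5213, -0.3168, 0.2081]
ee_rot: [0.043, 0.943, 0.135, -0.3]
contact_force: [0.1, 0.2, -2.4]
width: 0.0185
gripper_force: 108.2
```

Emit:
{"name": "servo_tool", "arguments": {
  "moves": [
    {"dp": [0.006,0,0.008],"delta_rot": [0,0,0],"fingers": 0},
    {"dp": [0,0,0],"delta_rot": [0,0,0],"fingers": 0}
  ]
}}

```text
clock: 5.65
position: [0.5213, -0.317, 0.2058]
ee_rot: [0.043, 0.943, 0.135, -0.3]
contact_force: [0.0, 0.4, -2.1]
width: 0.0183
gripper_force: 108.2
```

Emit:
{"name": "servo_tool", "arguments": {
  "moves": [
    {"dp": [0.006,0,0.008],"delta_rot": [0,0,0],"fingers": 0},
    {"dp": [0,0,0],"delta_rot": [0,0,0],"fingers": 0}
  ]
}}

```text
clock: 5.85
position: [0.5213, -0.317, 0.2033]
ee_rot: [0.043, 0.943, 0.135, -0.301]
contact_force: [-0.2, -0.7, -1.9]
width: 0.0185
gripper_force: 108.2
```

Run:
```python
from h import *
scoop()
```

```text
t 5.85 yaw,pit,roll [0.285 0.617 0.001] lip [ 0.5755 -0.301   0.01  ] lip in dish [-0.0614 -0.0012] F [-0.2 -0.7 -1.9] w 0.0185 g 108.2
```

Emit:
{"name": "servo_tool", "arguments": {
  "moves": [
    {"dp": [0.006,0,0.008],"delta_rot": [0,0,0],"fingers": 0},
    {"dp": [0,0,0],"delta_rot": [0,0,0],"fingers": 0}
  ]
}}

```text
clock: 6.05
position: [0.5213, -0.317, 0.2012]
ee_rot: [0.043, 0.943, 0.135, -0.301]
contact_force: [-0.5, 0.1, -2.0]
width: 0.0185
gripper_force: 108.2
```

Run:
```python
from h import *
scoop()
c=None
P=[(-.045,.56,.0095),(-.02,.46,.0095),(.0,.37,.010),(.015,.2,.0105),(.03,.06,.011),(.045,0.03,.011)]
c=plan([pose(.286,t,dish(x,0.001,z),LIP) for x,t,z in P],0,vmax=.06,wmax=.5)
```

```text
t 6.05 yaw,pit,roll [0.285 0.617 0.001] lip [ 0.5755 -0.301   0.0078] lip in dish [-0.0613 -0.0011] F [-0.5  0.1 -2. ] w 0.0185 g 108.2
[{"dp": [0.014, -0.005, -0.004], "delta_rot": [-0.01, 0.29, 0.0], "fingers": 0}, {"dp": [0.013, -0.006, -0.003], "delta_rot": [0.0, 0.28, -0.01], "fingers": 0}, {"dp": [0.016, 0.0, 0.005], "delta_rot": [0.0, 0.33, 0.0], "fingers": 0}, {"dp": [0.016, 0.0, 0.006], "delta_rot": [0.0, 0.34, 0.0], "fingers": 0}, {"dp": [0.015, 0.0, 0.006], "delta_rot": [0.0, 0.33, 0.0], "fingers": 0}]
[{"dp": [0.018, 0.0, 0.013], "delta_rot": [0.0, 0.45, 0.0], "fingers": 0}, {"dp": [0.017, 0.0, 0.014], "delta_rot": [0.0, 0.45, 0.0], "fingers": 0}, {"dp": [-0.006, 0.0, 0.028], "delta_rot": [0.0, 0.43, 0.0], "fingers": 0}, {"dp": [-0.008, 0.0, 0.029], "delta_rot": [0.0, 0.42, 0.0], "fingers": 0}, {"dp": [-0.008, 0.0, 0.027], "delta_rot": [0.0, 0.43, 0.0], "fingers": 0}]
[{"dp": [-0.01, 0.0, 0.028], "delta_rot": [0.0, 0.42, 0.0], "fingers": 0}, {"dp": [-0.002, 0.0, 0.033], "delta_rot": [0.0, 0.47, 0.0], "fingers": 0}, {"dp": [-0.004, 0.0, 0.033], "delta_rot": [0.0, 0.47, 0.0], "fingers": 0}, {"dp": [-0.005, 0.0, 0.032], "delta_rot": [0.0, 0.46, 0.0], "fingers": 0}, {"dp": [0.056, 0.0, 0.02], "delta_rot": [0.0, 0.3, 0.0], "fingers": 0}]
```

Emit:
{"name": "servo_tool", "arguments": {
  "moves": [
    {"dp": [0.014,-0.005,-0.004],"delta_rot": [0,0.29,0],"fingers": 0},
    {"dp": [0.013,-0.006,-0.003],"delta_rot": [0,0.28,0],"fingers": 0},
    {"dp": [0.016,0,0.005],"delta_rot": [0,0.33,0],"fingers": 0},
    {"dp": [0.016,0,0.006],"delta_rot": [0,0.34,0],"fingers": 0},
    {"dp": [0.015,0,0.006],"delta_rot": [0,0.33,0],"fingers": 0}
  ]
}}

```text
clock: 6.55
position: [0.532, -0.3116, 0.1921]
ee_rot: [0.032, 0.964, 0.138, -0.224]
contact_force: [-0.2, 0.1, -3.1]
width: 0.0183
gripper_force: 108.3
```

Run:
```python
from h import *
scoop()
P=[(.0,.37,.010),(.015,.2,.0105),(.03,.06,.011),(.045,0.03,.011)]
c=plan([pose(.286,t,dish(x,0.001,z),LIP) for x,t,z in P],0,vmax=.06,wmax=.5)
```

```text
t 6.55 yaw,pit,roll [0.285 0.457 0.   ] lip [ 0.615  -0.2872  0.0102] lip in dish [-0.0195  0.0009] F [-0.2  0.1 -3.1] w 0.0183 g 108.3
[{"dp": [0.018, 0.0, 0.014], "delta_rot": [0.0, 0.44, -0.01], "fingers": 0}, {"dp": [0.018, 0.0, 0.016], "delta_rot": [-0.01, 0.43, 0.0], "fingers": 0}, {"dp": [-0.006, 0.0, 0.028], "delta_rot": [0.0, 0.43, 0.0], "fingers": 0}, {"dp": [-0.008, 0.0, 0.028], "delta_rot": [0.0, 0.42, 0.0], "fingers": 0}, {"dp": [-0.009, 0.0, 0.028], "delta_rot": [0.0, 0.43, 0.0], "fingers": 0}]
[{"dp": [-0.01, 0.0, 0.027], "delta_rot": [0.0, 0.42, 0.0], "fingers": 0}, {"dp": [-0.002, 0.0, 0.033], "delta_rot": [0.0, 0.47, 0.0], "fingers": 0}, {"dp": [-0.004, 0.0, 0.033], "delta_rot": [0.0, 0.47, 0.0], "fingers": 0}, {"dp": [-0.005, 0.0, 0.032], "delta_rot": [0.0, 0.46, 0.0], "fingers": 0}, {"dp": [0.028, 0.0, 0.01], "delta_rot": [0.0, 0.15, 0.0], "fingers": 0}]
[{"dp": [0.028, 0.0, 0.01], "delta_rot": [0.0, 0.15, 0.0], "fingers": 0}]
```

Tracking well. Continue, levelling as the back clears the end wall.

Emit:
{"name": "servo_tool", "arguments": {
  "moves": [
    {"dp": [0.018,0,0.014],"delta_rot": [0,0.44,0],"fingers": 0},
    {"dp": [0.018,0,0.016],"delta_rot": [0,0.43,0],"fingers": 0},
    {"dp": [-0.006,0,0.028],"delta_rot": [0,0.43,0],"fingers": 0},
    {"dp": [-0.008,0,0.028],"delta_rot": [0,0.42,0],"fingers": 0},
    {"dp": [-0.009,0,0.028],"delta_rot": [0,0.43,0],"fingers": 0}
  ]
}}

```text
clock: 7.05
position: [0.526, -0.3132, 0.1692]
ee_rot: [0.017, 0.983, 0.141, -0.12]
contact_force: [0.3, 0.1, -2.3]
width: 0.0181
gripper_force: 108.3
```

Emit:
{"name": "servo_tool", "arguments": {
  "moves": [
    {"dp": [-0.01,0,0.027],"delta_rot": [0,0.42,0],"fingers": 0},
    {"dp": [-0.002,0,0.033],"delta_rot": [0,0.47,0],"fingers": 0},
    {"dp": [-0.004,0,0.033],"delta_rot": [0,0.47,0],"fingers": 0},
    {"dp": [-0.005,0,0.03],"delta_rot": [0,0.46,0],"fingers": 0},
    {"dp": [0.028,0,0.01],"delta_rot": [0,0.15,0],"fingers": 0}
  ]
}}

```text
clock: 7.55
position: [0.5215, -0.3141, 0.1431]
ee_rot: [0.003, 0.99, 0.141, -0.024]
contact_force: [-1.0, 0.2, -2.2]
width: 0.0179
gripper_force: 108.3
```

Run:
```python
from h import *
scoop()
im,W=cam("scene"); save("s3.png",im[130:290,90:350],3)
c=plan([pose(.286,t,dish(x,0.001,z),LIP) for x,t,z in [(.075,.0,.0105),(.119,0,.0105)]],0,vmax=.05,wmax=.5)
```

```text
t 7.55 yaw,pit,roll [0.283 0.049 0.002] lip [ 0.6671 -0.2715  0.0105] lip in dish [0.0349 0.0013] F [-1.   0.2 -2.2] w 0.0179 g 108.3
[{"dp": [0.041, 0.0, 0.008], "delta_rot": [0.0, 0.12, -0.01], "fingers": 0}, {"dp": [0.04, 0.0, 0.007], "delta_rot": [-0.01, 0.12, 0.0], "fingers": 0}, {"dp": [0.041, 0.001, 0.009], "delta_rot": [0.0, 0.11, -0.01], "fingers": 0}, {"dp": [0.04, 0.0, 0.009], "delta_rot": [0.0, 0.12, -0.01], "fingers": 0}, {"dp": [0.044, 0.0, 0.0], "delta_rot": [0.0, 0.0, 0.0], "fingers": 0}]
[{"dp": [0.044, 0.0, 0.0], "delta_rot": [0.0, 0.0, 0.0], "fingers": 0}, {"dp": [0.044, 0.0, 0.0], "delta_rot": [0.0, 0.0, 0.0], "fingers": 0}, {"dp": [0.044, 0.0, 0.0], "delta_rot": [0.0, 0.0, 0.0], "fingers": 0}, {"dp": [0.044, 0.0, 0.0], "delta_rot": [0.0, 0.0, 0.0], "fingers": 0}]
```

View pics/s3.png

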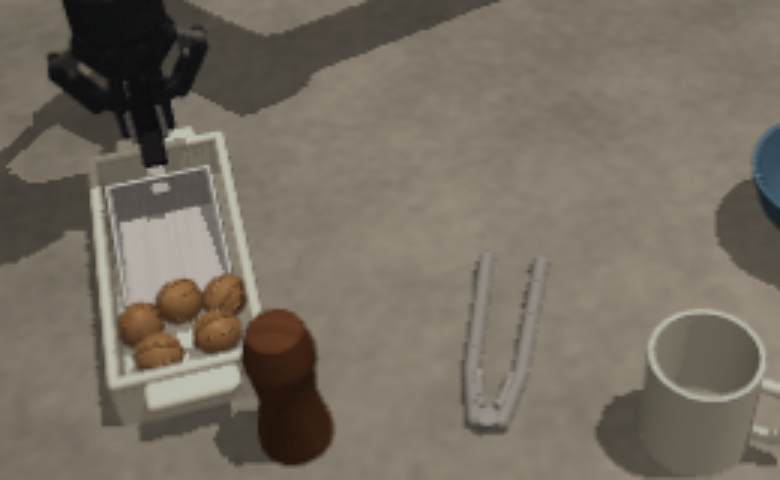

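Scene crop: scoop flat in the dish. Five nuts bunched just ahead of and on the lip, (180,300), (222,295), (140,325), (217,330), (158,350). Push on slowly.

Emit:
{"name": "servo_tool", "arguments": {
  "moves": [
    {"dp": [0.04,0,0.008],"delta_rot": [0,0.12,0],"fingers": 0},
    {"dp": [0.04,0,0.007],"delta_rot": [0,0.12,0],"fingers": 0},
    {"dp": [0.04,0,0.008],"delta_rot": [0,0.12,0],"fingers": 0},
    {"dp": [0.04,0,0.009],"delta_rot": [0,0.12,0],"fingers": 0}
  ]
}}

```text
clock: 8.0
position: [0.5551, -0.3047, 0.1357]
ee_rot: [-0.0, 0.99, 0.142, 0.0]
contact_force: [-0.1, 0.4, -2.1]
width: 0.0181
gripper_force: 108.3
```

Emit:
{"name": "servo_tool", "arguments": {
  "moves": [
    {"dp": [0.04,0,0],"delta_rot": [0,0,0],"fingers": 0},
    {"dp": [0.04,0,0],"delta_rot": [0,0,0],"fingers": 0}
  ]
}}

```text
clock: 8.2
position: [0.5701, -0.3003, 0.1358]
ee_rot: [-0.0, 0.99, 0.142, -0.0]
contact_force: [-1.0, -0.2, -1.7]
width: 0.0184
gripper_force: 108.2
```

Run:
```python
from h import *
scoop()
```

```text
t 8.2 yaw,pit,roll [0.285 0.    0.001] lip [ 0.7216 -0.2559  0.0107] lip in dish [0.0916 0.0009] F [-1.  -0.2 -1.7] w 0.0184 g 108.2
```

Emit:
{"name": "servo_tool", "arguments": {
  "moves": [
    {"dp": [0.04,0,0],"delta_rot": [0,0,0],"fingers": 0},
    {"dp": [0.04,0,0],"delta_rot": [0,0,0],"fingers": 0},
    {"dp": [0.03,0,0],"delta_rot": [0,0,0],"fingers": 0},
    {"dp": [0,0,0],"delta_rot": [0,0,0],"fingers": 0}
  ]
}}

```text
clock: 8.6
position: [0.5915, -0.2942, 0.136]
ee_rot: [-0.0, 0.99, 0.142, 0.0]
contact_force: [0.6, -0.0, -3.6]
width: 0.0184
gripper_force: 108.2
```

Run:
```python
from h import *
scoop()
im,W=cam("scene"); save("s4.png",im[130:290,90:250],3.5)
```

```text
t 8.6 yaw,pit,roll [ 0.285 -0.001 -0.   ] lip [ 0.7432 -0.2497  0.011 ] lip in dish [0.114  0.0008] F [ 0.6 -0.  -3.6] w 0.0184 g 108.2
```

View pics/s4.png

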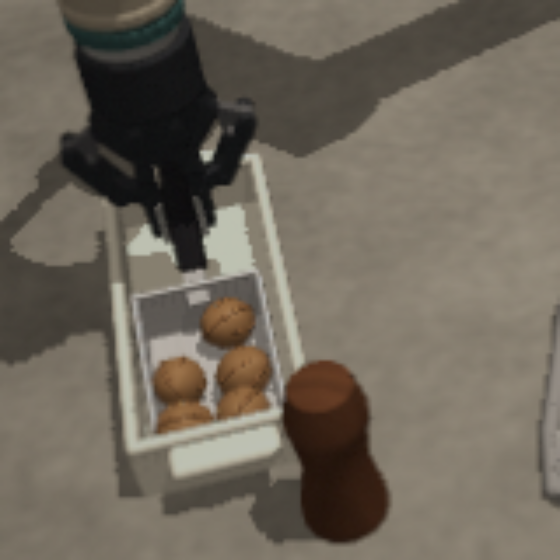

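Scene crop: all five nuts sit on the pan, (228,322), (180,380), (244,370), (186,420), (244,405). Tip back and lift.

Run:
```python
from h import *
c=None
P=[(.004,0,.0115),(.003,-.15,.0125),(.002,-.3,.018),(.0,-.36,.06),(0,-.36,.16)]
for x,t,z in P: c=plan([pose(.286,t,dish(x,0.001,z),BACK)],0,vmax=.08,wmax=.4,cur=c); print()
```

```text
[{"dp": [0.018, 0.0, -0.003], "delta_rot": [0.0, 0.0, -0.01], "fingers": 0}]

[{"dp": [-0.024, 0.0, 0.009], "delta_rot": [0.0, 0.38, 0.0], "fingers": 0}, {"dp": [-0.024, 0.0, 0.008], "delta_rot": [0.0, 0.37, 0.0], "fingers": 0}, {"dp": [-0.024, 0.0, 0.007], "delta_rot": [0.0, 0.38, 0.0], "fingers": 0}, {"dp": [-0.025, 0.0, 0.006], "delta_rot": [0.0, 0.37, 0.0], "fingers": 0}]

[{"dp": [-0.023, 0.0, 0.003], "delta_rot": [0.0, 0.38, 0.0], "fingers": 0}, {"dp": [-0.023, 0.0, 0.003], "delta_rot": [0.0, 0.37, 0.0], "fingers": 0}, {"dp": [-0.023, 0.0, 0.001], "delta_rot": [0.0, 0.38, 0.0], "fingers": 0}, {"dp": [-0.023, 0.0, 0.001], "delta_rot": [0.0, 0.37, 0.0], "fingers": 0}]

[{"dp": [0.005, 0.0, -0.063], "delta_rot": [0.0, 0.2, 0.0], "fingers": 0}, {"dp": [0.006, 0.0, -0.063], "delta_rot": [0.0, 0.2, 0.0], "fingers": 0}, {"dp": [0.008, 0.0, -0.063], "delta_rot": [0.0, 0.2, 0.0], "fingers": 0}]

[{"dp": [0.025, 0.0, -0.067], "delta_rot": [0.0, 0.0, 0.0], "fingers": 0}, {"dp": [0.025, 0.0, -0.067], "delta_rot": [0.0, 0.0, 0.0], "fingers": 0}, {"dp": [0.025, 0.0, -0.067], "delta_rot": [0.0, 0.0, 0.0], "fingers": 0}, {"dp": [0.025, 0.0, -0.066], "delta_rot": [0.0, 0.0, 0.0], "fingers": 0}, {"dp": [0.026, 0.0, -0.067], "delta_rot": [0.0, 0.0, 0.0], "fingers": 0}]
[{"dp": [0.025, 0.0, -0.067], "delta_rot": [0.0, 0.0, 0.0], "fingers": 0}, {"dp": [0.025, 0.0, -0.067], "delta_rot": [0.0, 0.0, 0.0], "fingers": 0}]
```

Emit:
{"name": "servo_tool", "arguments": {
  "moves": [
    {"dp": [0.018,0,-0.003],"delta_rot": [0,0,0],"fingers": 0},
    {"dp": [-0.024,0,0.008],"delta_rot": [0,0.38,0],"fingers": 0},
    {"dp": [-0.024,0,0.008],"delta_rot": [0,0.37,0],"fingers": 0},
    {"dp": [-0.024,0,0.007],"delta_rot": [0,0.38,0],"fingers": 0},
    {"dp": [-0.025,0,0.005],"delta_rot": [0,0.37,0],"fingers": 0}
  ]
}}

```text
clock: 9.15
position: [0.5752, -0.2989, 0.1299]
ee_rot: [-0.011, 0.987, 0.141, 0.075]
contact_force: [0.4, -0.1, -2.7]
width: 0.0185
gripper_force: 108.2
```

Emit:
{"name": "servo_tool", "arguments": {
  "moves": [
    {"dp": [-0.023,0,0.003],"delta_rot": [0,0.38,0],"fingers": 0},
    {"dp": [-0.023,0,0.002],"delta_rot": [0,0.37,0],"fingers": 0},
    {"dp": [-0.023,0,0.001],"delta_rot": [0,0.38,0],"fingers": 0},
    {"dp": [-0.023,0,0],"delta_rot": [0,0.37,0],"fingers": 0},
    {"dp": [0,0,0],"delta_rot": [0,0,0],"fingers": 0}
  ]
}}

```text
clock: 9.65
position: [0.5569, -0.304, 0.1246]
ee_rot: [-0.022, 0.979, 0.139, 0.147]
contact_force: [-0.3, 0.8, -2.4]
width: 0.0182
gripper_force: 108.3
```

Run:
```python
from h import *
scoop()
im,W=cam("scene"); save("s5.png",im[130:290,90:250],3.5)
```

```text
t 9.65 yaw,pit,roll [ 0.282 -0.299  0.002] lip [ 0.7371 -0.2514  0.0516] lip in dish [0.1078 0.0008] F [-0.3  0.8 -2.4] w 0.0182 g 108.3
```

View pics/s5.png

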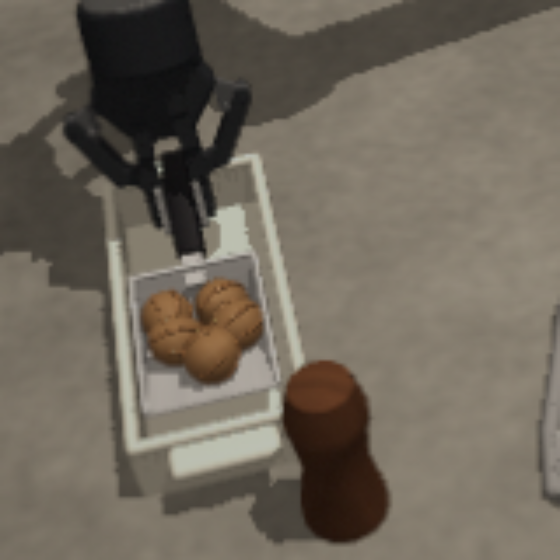

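Scene crop: all five nuts settled against the back wall of the pan, clear of the dish end. Lift and carry across.

Run:
```python
from h import *
st=readout.get_state()
c=plan([pose(.286,-.3,dish(0,0.001,.15),BACK)],0,vmax=.1); print()
d=np.array([np.cos(.286),np.sin(.286)])
L=np.r_[B-.03*d,.0]
a=pose(.286,-.3,L+[0,0,.19],LIP)
plan([a],0,vmax=.12,cur=c)
```

```text
[{"dp": [0.027, 0.0, -0.09], "delta_rot": [0.0, 0.0, 0.0], "fingers": 0}, {"dp": [0.027, 0.0, -0.089], "delta_rot": [0.0, 0.0, -0.01], "fingers": 0}, {"dp": [0.027, 0.0, -0.09], "delta_rot": [0.0, 0.01, 0.0], "fingers": 0}, {"dp": [0.028, 0.0, -0.09], "delta_rot": [0.0, 0.0, -0.01], "fingers": 0}, {"dp": [0.027, -0.001, -0.09], "delta_rot": [0.0, 0.0, 0.0], "fingers": 0}]
[{"dp": [0.027, 0.0, -0.089], "delta_rot": [0.0, 0.0, 0.0], "fingers": 0}, {"dp": [0.027, 0.0, -0.09], "delta_rot": [0.0, 0.0, -0.01], "fingers": 0}]

[{"dp": [-0.006, -0.119, -0.003], "delta_rot": [0.0, 0.0, 0.0], "fingers": 0}, {"dp": [-0.007, -0.118, -0.004], "delta_rot": [0.0, 0.0, 0.0], "fingers": 0}, {"dp": [-0.006, -0.119, -0.003], "delta_rot": [0.0, 0.0, 0.0], "fingers": 0}, {"dp": [-0.007, -0.119, -0.004], "delta_rot": [0.0, 0.0, 0.0], "fingers": 0}, {"dp": [-0.006, -0.118, -0.003], "delta_rot": [0.0, 0.0, 0.0], "fingers": 0}]
[{"dp": [-0.007, -0.119, -0.004], "delta_rot": [0.0, 0.0, 0.0], "fingers": 0}, {"dp": [-0.006, -0.119, -0.003], "delta_rot": [0.0, 0.0, 0.0], "fingers": 0}, {"dp": [-0.007, -0.118, -0
[... 524 characters left out ...]
p": [-0.006, -0.119, -0.003], "delta_rot": [0.0, 0.0, 0.0], "fingers": 0}]
[{"dp": [-0.007, -0.119, -0.004], "delta_rot": [0.0, 0.0, 0.0], "fingers": 0}, {"dp": [-0.006, -0.118, -0.003], "delta_rot": [0.0, 0.0, 0.0], "fingers": 0}, {"dp": [-0.007, -0.119, -0.004], "delta_rot": [0.0, 0.0, 0.0], "fingers": 0}, {"dp": [-0.006, -0.119, -0.003], "delta_rot": [0.0, 0.0, 0.0], "fingers": 0}, {"dp": [-0.007, -0.118, -0.004], "delta_rot": [0.0, 0.0, 0.0], "fingers": 0}]
[{"dp": [-0.006, -0.119, -0.003], "delta_rot": [0.0, 0.0, 0.0], "fingers": 0}, {"dp": [-0.007, -0.119, -0.004], "delta_rot": [0.0, 0.0, 0.0], "fingers": 0}, {"dp": [-0.006, -0.118, -0.003], "delta_rot": [0.0, 0.0, 0.0], "fingers": 0}]
```

Emit:
{"name": "servo_tool", "arguments": {
  "moves": [
    {"dp": [0.015,0,-0.05],"delta_rot": [0,0,0],"fingers": 0},
    {"dp": [0.027,0,-0.09],"delta_rot": [0,0,0],"fingers": 0},
    {"dp": [0.027,0,-0.09],"delta_rot": [0,0,0],"fingers": 0},
    {"dp": [0.027,0,-0.09],"delta_rot": [0,0,0],"fingers": 0},
    {"dp": [0.027,0,-0.09],"delta_rot": [0,0,0],"fingers": 0}
  ]
}}

```text
clock: 10.2
position: [0.5585, -0.3039, 0.2125]
ee_rot: [-0.021, 0.979, 0.141, 0.148]
contact_force: [-0.1, -1.0, -2.7]
width: 0.0181
gripper_force: 108.2
```

Emit:
{"name": "servo_tool", "arguments": {
  "moves": [
    {"dp": [0.027,0,-0.09],"delta_rot": [0,0,0],"fingers": 0},
    {"dp": [0.027,0,-0.09],"delta_rot": [0,0,0],"fingers": 0},
    {"dp": [0.015,0,-0.05],"delta_rot": [0,0,0],"fingers": 0},
    {"dp": [-0.003,-0.05,-0.002],"delta_rot": [0,0,0],"fingers": 0},
    {"dp": [-0.006,-0.1,-0.003],"delta_rot": [0,0,0],"fingers": 0}
  ]
}}

```text
clock: 10.7
position: [0.5472, -0.2761, 0.2588]
ee_rot: [-0.021, 0.979, 0.14, 0.148]
contact_force: [-0.4, 0.8, -3.7]
width: 0.0184
gripper_force: 108.2
```

Emit:
{"name": "servo_tool", "arguments": {
  "moves": [
    {"dp": [-0.006,-0.12,-0.003],"delta_rot": [0,0,0],"fingers": 0},
    {"dp": [-0.006,-0.12,-0.003],"delta_rot": [0,0,0],"fingers": 0},
    {"dp": [-0.006,-0.12,-0.003],"delta_rot": [0,0,0],"fingers": 0},
    {"dp": [-0.006,-0.12,-0.003],"delta_rot": [0,0,0],"fingers": 0},
    {"dp": [-0.006,-0.12,-0.003],"delta_rot": [0,0,0],"fingers": 0}
  ]
}}

```text
clock: 11.2
position: [0.5056, -0.1606, 0.259]
ee_rot: [-0.022, 0.979, 0.14, 0.147]
contact_force: [0.1, 0.4, -2.7]
width: 0.018
gripper_force: 108.2
```

Emit:
{"name": "servo_tool", "arguments": {
  "moves": [
    {"dp": [-0.006,-0.12,-0.003],"delta_rot": [0,0,0],"fingers": 0},
    {"dp": [-0.006,-0.12,-0.003],"delta_rot": [0,0,0],"fingers": 0},
    {"dp": [-0.006,-0.12,-0.003],"delta_rot": [0,0,0],"fingers": 0},
    {"dp": [-0.006,-0.12,-0.003],"delta_rot": [0,0,0],"fingers": 0},
    {"dp": [-0.006,-0.12,-0.003],"delta_rot": [0,0,0],"fingers": 0}
  ]
}}

```text
clock: 11.7
position: [0.4652, -0.0475, 0.2602]
ee_rot: [-0.022, 0.979, 0.14, 0.146]
contact_force: [0.5, 0.4, -2.3]
width: 0.0182
gripper_force: 108.2
```

Emit:
{"name": "servo_tool", "arguments": {
  "moves": [
    {"dp": [-0.006,-0.12,-0.003],"delta_rot": [0,0,0],"fingers": 0},
    {"dp": [-0.006,-0.12,-0.003],"delta_rot": [0,0,0],"fingers": 0},
    {"dp": [-0.006,-0.12,-0.003],"delta_rot": [0,0,0],"fingers": 0},
    {"dp": [-0.006,-0.12,-0.003],"delta_rot": [0,0,0],"fingers": 0},
    {"dp": [-0.006,-0.12,-0.003],"delta_rot": [0,0,0],"fingers": 0}
  ]
}}

```text
clock: 12.2
position: [0.4248, 0.0655, 0.2613]
ee_rot: [-0.022, 0.979, 0.14, 0.146]
contact_force: [1.0, -0.0, -2.4]
width: 0.0181
gripper_force: 108.2
```

Emit:
{"name": "servo_tool", "arguments": {
  "moves": [
    {"dp": [-0.006,-0.12,-0.003],"delta_rot": [0,0,0],"fingers": 0},
    {"dp": [-0.006,-0.12,-0.003],"delta_rot": [0,0,0],"fingers": 0},
    {"dp": [-0.006,-0.12,-0.003],"delta_rot": [0,0,0],"fingers": 0},
    {"dp": [-0.006,-0.12,-0.003],"delta_rot": [0,0,0],"fingers": 0},
    {"dp": [-0.006,-0.1,-0.003],"delta_rot": [0,0,0],"fingers": 0}
  ]
}}

```text
clock: 12.7
position: [0.3856, 0.1746, 0.2624]
ee_rot: [-0.022, 0.979, 0.14, 0.146]
contact_force: [0.4, -0.7, -2.8]
width: 0.0183
gripper_force: 108.3
```

Run:
```python
from h import *
scoop()
d=np.array([np.cos(.286),np.sin(.286)]);n=np.array([-d[1],d[0]])
c=None
st=readout.get_state()
c=plan([pose(.286,-.3,np.r_[B-.03*d,.15],LIP)],0,vmax=.1); print()
for t,z,f in [(-.05,.115,-.03),(.2,.10,-.032),(.45,.10,-.035),(.7,.10,-.035),(.8,.105,-.035)]:
    c=plan([pose(.286,t,np.r_[B+f*d,z],LIP)],0,vmax=.15,wmax=.55,cur=c); print()
```

```text
t 12.7 yaw,pit,roll [ 0.285 -0.296  0.002] lip [0.5656 0.2275 0.189 ] lip in dish [0.0783 0.5087] F [ 0.4 -0.7 -2.8] w 0.0183 g 108.3
[{"dp": [-0.026, -0.064, 0.061], "delta_rot": [0.0, 0.01, 0.0], "fingers": 0}, {"dp": [-0.026, -0.063, 0.062], "delta_rot": [-0.01, 0.01, -0.01], "fingers": 0}, {"dp": [-0.026, -0.064, 0.061], "delta_rot": [0.0, 0.02, 0.0], "fingers": 0}]

[{"dp": [0.026, 0.0, -0.002], "delta_rot": [0.0, -0.5, 0.0], "fingers": 0}, {"dp": [0.025, 0.0, -0.003], "delta_rot": [0.0, -0.5, 0.0], "fingers": 0}, {"dp": [0.025, 0.0, -0.004], "delta_rot": [0.0, -0.5, 0.0], "fingers": 0}, {"dp": [0.025, 0.0, -0.006], "delta_rot": [0.0, -0.5, 0.0], "fingers": 0}, {"dp": [0.025, 0.0, -0.006], "delta_rot": [0.0, -0.5, 0.0], "fingers": 0}]

[{"dp": [0.033, 0.0, -0.02], "delta_rot": [0.0, -0.5, 0.0], "fingers": 0}, {"dp": [0.032, 0.0, -0.022], "delta_rot": [0.0, -0.5, 0.0], "fingers": 0}, {"dp": [0.031, 0.0, -0.024], "delta_rot": [0.0, -0.5, 0.0], "fingers": 0}, {"dp": [0.03, 0.0, -0.025], "delta_rot": [0.0, -0.5, 0.0], "fingers": 0}, {"dp": [0.028, 0.0, -0.027], "delta_rot": [0.0, -0
[... 228 characters left out ...]
, 0.0], "fingers": 0}, {"dp": [0.027, 0.0, -0.039], "delta_rot": [0.0, -0.5, 0.0], "fingers": 0}, {"dp": [0.025, 0.0, -0.041], "delta_rot": [0.0, -0.5, 0.0], "fingers": 0}]

[{"dp": [0.036, 0.0, -0.035], "delta_rot": [0.0, -0.5, 0.0], "fingers": 0}, {"dp": [0.034, 0.0, -0.037], "delta_rot": [0.0, -0.5, 0.0], "fingers": 0}, {"dp": [0.032, 0.0, -0.039], "delta_rot": [0.0, -0.5, 0.0], "fingers": 0}, {"dp": [0.031, 0.0, -0.04], "delta_rot": [0.0, -0.5, 0.0], "fingers": 0}, {"dp": [0.028, 0.0, -0.041], "delta_rot": [0.0, -0.5, 0.0], "fingers": 0}]

[{"dp": [0.025, 0.0, -0.048], "delta_rot": [0.0, -0.5, 0.0], "fingers": 0}, {"dp": [0.023, 0.0, -0.048], "delta_rot": [0.0, -0.5, 0.0], "fingers": 0}]
```

Emit:
{"name": "servo_tool", "arguments": {
  "moves": [
    {"dp": [-0.026,-0.064,0.061],"delta_rot": [0,0,0],"fingers": 0},
    {"dp": [-0.026,-0.064,0.061],"delta_rot": [0,0,0],"fingers": 0},
    {"dp": [-0.026,-0.064,0.061],"delta_rot": [0,0,0],"fingers": 0},
    {"dp": [0,0,0],"delta_rot": [0,0,0],"fingers": 0}
  ]
}}

```text
clock: 13.1
position: [0.3697, 0.2095, 0.2211]
ee_rot: [-0.021, 0.979, 0.141, 0.144]
contact_force: [-1.0, -0.3, -2.8]
width: 0.0184
gripper_force: 108.2
```

Emit:
{"name": "servo_tool", "arguments": {
  "moves": [
    {"dp": [0.026,0,-0.002],"delta_rot": [0,-0.5,0],"fingers": 0},
    {"dp": [0.025,0,-0.003],"delta_rot": [0,-0.5,0],"fingers": 0},
    {"dp": [0.025,0,-0.004],"delta_rot": [0,-0.5,0],"fingers": 0},
    {"dp": [0.025,0,-0.006],"delta_rot": [0,-0.5,0],"fingers": 0},
    {"dp": [0.025,0,-0.006],"delta_rot": [0,-0.5,0],"fingers": 0}
  ]
}}

```text
clock: 13.6
position: [0.3962, 0.2157, 0.2336]
ee_rot: [-0.004, 0.99, 0.142, 0.024]
contact_force: [0.3, 0.0, -3.2]
width: 0.0183
gripper_force: 108.2
```

Run:
```python
from h import *
scoop()
d=np.array([np.cos(.286),np.sin(.286)])
c=None
for t,z,f in [(.2,.098,-.033),(.45,.096,-.035),(.7,.098,-.035)]:
    c=plan([pose(.286,t,np.r_[B+f*d,z],LIP)],0,vmax=.15,wmax=.26 if t<.3 else .5,cur=c); print()
```

```text
t 13.6 yaw,pit,roll [ 0.284 -0.048  0.001] lip [0.5534 0.2618 0.1163] lip in dish [0.0763 0.545 ] F [ 0.3  0.  -3.2] w 0.0183 g 108.2
[{"dp": [0.015, -0.001, -0.008], "delta_rot": [0.0, -0.25, 0.0], "fingers": 0}, {"dp": [0.015, -0.001, -0.009], "delta_rot": [0.0, -0.25, 0.0], "fingers": 0}, {"dp": [0.014, -0.001, -0.009], "delta_rot": [0.0, -0.24, 0.0], "fingers": 0}, {"dp": [0.014, -0.001, -0.01], "delta_rot": [0.0, -0.25, -0.01], "fingers": 0}, {"dp": [0.015, -0.001, -0.01], "delta_rot": [0.0, -0.25, 0.0], "fingers": 0}]
[{"dp": [0.013, 0.0, -0.01], "delta_rot": [-0.01, -0.25, 0.0], "fingers": 0}, {"dp": [0.014, -0.001, -0.011], "delta_rot": [0.0, -0.25, 0.0], "fingers": 0}, {"dp": [0.013, -0.001, -0.011], "delta_rot": [0.0, -0.24, 0.0], "fingers": 0}, {"dp": [0.013, -0.001, -0.011], "delta_rot": [0.0, -0.25, 0.0], "fingers": 0}, {"dp": [0.013, -0.001, -0.011], "delta_rot": [0.0, -0.25, 0.0], "fingers": 0}]

[{"dp": [0.029, 0.0, -0.027], "delta_rot": [0.0, -0.42, 0.0], "fingers": 0}, {"dp": [0.027, 0.0, -0.029], "delta_rot": [0.0, -0.41, 0.0], "fingers": 0}, {"dp": [0.026, 0.0, -0.03], "delta_rot": [0.0, -0.42, 0.0], "fingers": 0}, {"dp": [0.025, 0.0, -0.031], "delta_rot": [0.0, -0.42, 0.0], "fingers": 0}, {"dp": [0.024, 0.0, -0.031], "delta_rot": [0.0, -0.41, 0.0], "fingers": 0}]
[{"dp": [0.022, 0.0, -0.033], "delta_rot": [0.0, -0.42, 0.0], "fingers": 0}]

[{"dp": [0.029, 0.0, -0.031], "delta_rot": [0.0, -0.42, 0.0], "fingers": 0}, {"dp": [0.028, 0.0, -0.032], "delta_rot": [0.0, -0.41, 0.0], "fingers": 0}, {"dp": [0.026, 0.0, -0.033], "delta_rot": [0.0, -0.42, 0.0], "fingers": 0}, {"dp": [0.025, 0.0, -0.034], "delta_rot": [0.0, -0.42, 0.0], "fingers": 0}, {"dp": [0.024, 0.0, -0.036], "delta_rot": [0.0, -0.41, 0.0], "fingers": 0}]
[{"dp": [0.022, 0.0, -0.036], "delta_rot": [0.0, -0.42, 0.0], "fingers": 0}]
```

Emit:
{"name": "servo_tool", "arguments": {
  "moves": [
    {"dp": [0.015,-0.001,-0.008],"delta_rot": [0,-0.25,0],"fingers": 0},
    {"dp": [0.015,-0.001,-0.009],"delta_rot": [0,-0.25,0],"fingers": 0},
    {"dp": [0.014,-0.001,-0.009],"delta_rot": [0,-0.25,0],"fingers": 0},
    {"dp": [0.014,-0.001,-0.01],"delta_rot": [0,-0.25,0],"fingers": 0},
    {"dp": [0.014,-0.001,-0.01],"delta_rot": [0,-0.25,0],"fingers": 0}
  ]
}}

```text
clock: 14.1
position: [0.4099, 0.2207, 0.2427]
ee_rot: [0.005, 0.989, 0.142, -0.038]
contact_force: [0.0, 0.3, -3.0]
width: 0.0182
gripper_force: 108.2
```

Emit:
{"name": "servo_tool", "arguments": {
  "moves": [
    {"dp": [0.013,-0.001,-0.01],"delta_rot": [0,-0.25,0],"fingers": 0},
    {"dp": [0.013,-0.001,-0.011],"delta_rot": [0,-0.25,0],"fingers": 0},
    {"dp": [0.013,-0.001,-0.011],"delta_rot": [0,-0.25,0],"fingers": 0},
    {"dp": [0.013,-0.001,-0.011],"delta_rot": [0,-0.25,0],"fingers": 0},
    {"dp": [0.013,-0.001,-0.011],"delta_rot": [0,-0.25,0],"fingers": 0}
  ]
}}

```text
clock: 14.6
position: [0.4236, 0.2258, 0.2519]
ee_rot: [0.014, 0.985, 0.141, -0.099]
contact_force: [0.4, -0.8, -2.4]
width: 0.0183
gripper_force: 108.2
```

Emit:
{"name": "servo_tool", "arguments": {
  "moves": [
    {"dp": [0,0,0],"delta_rot": [0,0,0],"fingers": 0},
    {"dp": [0,0,0],"delta_rot": [0,0,0],"fingers": 0},
    {"dp": [0,0,0],"delta_rot": [0,0,0],"fingers": 0},
    {"dp": [0,0,0],"delta_rot": [0,0,0],"fingers": 0},
    {"dp": [0,0,0],"delta_rot": [0,0,0],"fingers": 0}
  ]
}}

```text
clock: 15.1
position: [0.4229, 0.2258, 0.2515]
ee_rot: [0.014, 0.985, 0.141, -0.099]
contact_force: [-0.0, -0.1, -2.0]
width: 0.0181
gripper_force: 108.2
```

Emit:
{"name": "servo_tool", "arguments": {
  "moves": [
    {"dp": [0.029,0,-0.027],"delta_rot": [0,-0.42,0],"fingers": 0},
    {"dp": [0.027,0,-0.029],"delta_rot": [0,-0.42,0],"fingers": 0},
    {"dp": [0.026,0,-0.03],"delta_rot": [0,-0.42,0],"fingers": 0},
    {"dp": [0.025,0,-0.031],"delta_rot": [0,-0.42,0],"fingers": 0},
    {"dp": [0.024,0,-0.032],"delta_rot": [0,-0.42,0],"fingers": 0}
  ]
}}

```text
clock: 15.6
position: [0.4558, 0.2355, 0.273]
ee_rot: [0.029, 0.969, 0.139, -0.202]
contact_force: [-0.4, 0.2, -2.5]
width: 0.0184
gripper_force: 108.3
```

Emit:
{"name": "servo_tool", "arguments": {
  "moves": [
    {"dp": [0.022,0,-0.033],"delta_rot": [0,-0.42,0],"fingers": 0},
    {"dp": [0,0,0],"delta_rot": [0,0,0],"fingers": 0},
    {"dp": [0,0,0],"delta_rot": [0,0,0],"fingers": 0},
    {"dp": [0,0,0],"delta_rot": [0,0,0],"fingers": 0},
    {"dp": [0,0,0],"delta_rot": [0,0,0],"fingers": 0}
  ]
}}

```text
clock: 16.1
position: [0.4612, 0.2371, 0.2772]
ee_rot: [0.032, 0.965, 0.138, -0.222]
contact_force: [0.1, -0.1, -1.5]
width: 0.0182
gripper_force: 108.4
```

Run:
```python
from h import *
scoop()
im,W=cam("scene"); save("s6.png",im[110:300,250:450],3)
```

```text
t 16.1 yaw,pit,roll [0.285 0.452 0.   ] lip [0.5452 0.2617 0.0958] lip in dish [0.0683 0.5473] F [ 0.1 -0.1 -1.5] w 0.0182 g 108.4
```

View pics/s6.png

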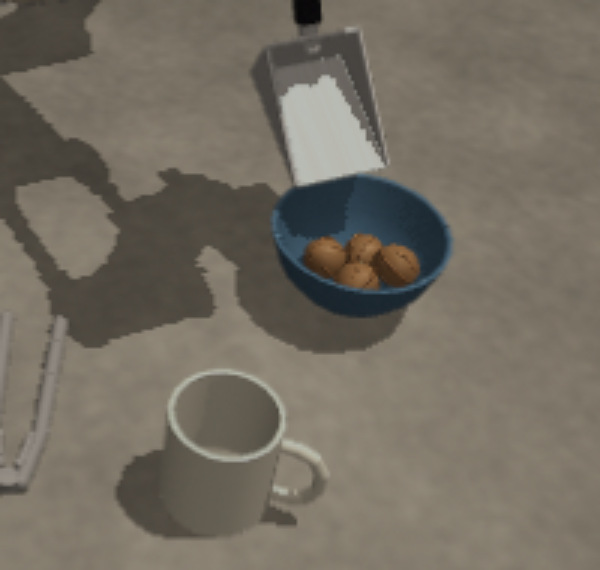

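Scene crop: pan empty; four nuts visible in the bowl at (325,257), (365,248), (400,265), (358,278); the fifth is hidden or elsewhere, to be checked once the arm is clear. Retreat and level.

Run:
```python
from h import *
d=np.array([np.cos(.286),np.sin(.286)])
c=plan([pose(.286,.3,np.r_[B-.08*d,.15],LIP)],0,vmax=.15,wmax=.9);print()
c=plan([pose(.286,0,[.50,0,.06],[0,0,0])],0,vmax=.16,wmax=.8,cur=c)
```

```text
[{"dp": [-0.134, 0.001, -0.007], "delta_rot": [0.0, 0.51, 0.0], "fingers": 0}, {"dp": [-0.133, 0.0, -0.014], "delta_rot": [-0.01, 0.5, -0.01], "fingers": 0}, {"dp": [-0.132, 0.001, -0.021], "delta_rot": [0.0, 0.51, 0.0], "fingers": 0}]

[{"dp": [-0.009, 0.132, 0.079], "delta_rot": [0.0, 0.33, 0.0], "fingers": 0}, {"dp": [-0.012, 0.132, 0.079], "delta_rot": [0.0, 0.34, 0.0], "fingers": 0}, {"dp": [-0.014, 0.133, 0.078], "delta_rot": [0.0, 0.33, 0.0], "fingers": 0}, {"dp": [-0.017, 0.132, 0.078], "delta_rot": [0.0, 0.33, 0.0], "fingers": 0}, {"dp": [-0.019, 0.132, 0.077], "delta_rot": [0.0, 0.34, 0.0], "fingers": 0}]
[{"dp": [-0.022, 0.132, 0.077], "delta_rot": [0.0, 0.33, 0.0], "fingers": 0}, {"dp": [-0.025, 0.133, 0.075], "delta_rot": [0.0, 0.33, 0.0], "fingers": 0}, {"dp": [-0.027, 0.132, 0.075], "delta_rot": [0.0, 0.33, 0.0], "fingers": 0}, {"dp": [-0.029, 0.132, 0.074], "delta_rot": [0.0, 0.34, 0.0], "fingers": 0}]
```

Emit:
{"name": "servo_tool", "arguments": {
  "moves": [
    {"dp": [-0.134,0,-0.007],"delta_rot": [0,0.5,0],"fingers": 0},
    {"dp": [-0.133,0,-0.014],"delta_rot": [0,0.5,0],"fingers": 0},
    {"dp": [-0.132,0,-0.021],"delta_rot": [0,0.5,0],"fingers": 0},
    {"dp": [0,0,0],"delta_rot": [0,0,0],"fingers": 0}
  ]
}}

```text
clock: 16.55
position: [0.3908, 0.2166, 0.3188]
ee_rot: [0.021, 0.979, 0.141, -0.148]
contact_force: [0.3, 0.6, -1.5]
width: 0.0181
gripper_force: 108.3
```

Emit:
{"name": "servo_tool", "arguments": {
  "moves": [
    {"dp": [-0.009,0.132,0.079],"delta_rot": [0,0.33,0],"fingers": 0},
    {"dp": [-0.012,0.132,0.079],"delta_rot": [0,0.34,0],"fingers": 0},
    {"dp": [-0.014,0.132,0.078],"delta_rot": [0,0.33,0],"fingers": 0},
    {"dp": [-0.017,0.132,0.078],"delta_rot": [0,0.33,0],"fingers": 0},
    {"dp": [-0.019,0.132,0.077],"delta_rot": [0,0.34,0],"fingers": 0}
  ]
}}

```text
clock: 17.05
position: [0.4006, 0.0808, 0.2426]
ee_rot: [0.009, 0.988, 0.142, -0.066]
contact_force: [0.6, -1.0, -2.0]
width: 0.0182
gripper_force: 108.4
```

Emit:
{"name": "servo_tool", "arguments": {
  "moves": [
    {"dp": [-0.022,0.132,0.077],"delta_rot": [0,0.33,0],"fingers": 0},
    {"dp": [-0.025,0.132,0.075],"delta_rot": [0,0.33,0],"fingers": 0},
    {"dp": [-0.027,0.132,0.075],"delta_rot": [0,0.33,0],"fingers": 0},
    {"dp": [-0.029,0.132,0.074],"delta_rot": [0,0.34,0],"fingers": 0},
    {"dp": [0,0,0],"delta_rot": [0,0,0],"fingers": 0}
  ]
}}

```text
clock: 17.55
position: [0.4042, -0.0291, 0.1834]
ee_rot: [-0.0, 0.99, 0.14, -0.003]
contact_force: [-0.5, 0.0, -2.0]
width: 0.0183
gripper_force: 108.5
```

Run:
```python
from h import *
scoop()
im,W=cam("scene"); im2,W2=cam("side")
for n,i,w in (("scene",im,W),("side",im2,W2)):
    h=cv2.cvtColor(i,cv2.COLOR_RGB2HSV).astype(int)
    m=(h[...,0]<18)&(h[...,1]>110)&(h[...,2]>50)&(w[...,2]<.15)&(w[...,2]>.006)&(w[...,0]>.25)&(w[...,0]<.95)
    k,l,s,ce=cv2.connectedComponentsWithStats(m.astype(np.uint8))
    for j in range(1,k):
        if s[j,4]>15: print(n,s[j,4],np.nanmean(w[l==j],0).round(3),np.nanmin(w[l==j],0).round(3),np.nanmax(w[l==j],0).round(3))
save("final_s.png",np.hstack([im[130:300,250:420],im2[100:270,150:320]]),2.3)
c=plan([pose(.286,0,[.50,0,.006],[0,0,0])],0,vmax=.06)
```

```text
t 17.55 yaw,pit,roll [0.281 0.006 0.001] lip [0.5553 0.0147 0.0575] lip in dish [0.0083 0.3074] F [-0.5  0.  -2. ] w 0.0183 g 108.5
scene 478 [0.594 0.273 0.045] [0.553 0.232 0.022] [0.64  0.32  0.067]
scene 346 [ 0.793 -0.163  0.119] [ 0.769 -0.189  0.098] [ 0.81  -0.144  0.128]
scene 51 [ 0.797 -0.146  0.021] [ 0.783 -0.152  0.008] [ 0.807 -0.141  0.038]
side 303 [0.593 0.269 0.046] [0.549 0.237 0.017] [0.64  0.31  0.069]
side 125 [ 0.784 -0.173  0.124] [ 0.766 -0.191  0.118] [ 0.803 -0.154  0.13 ]
[{"dp": [0.001, 0.001, 0.054], "delta_rot": [0.0, 0.01, -0.01], "fingers": 0}, {"dp": [0.0, 0.001, 0.053], "delta_rot": [-0.01, 0.0, 0.0], "fingers": 0}, {"dp": [0.001, 0.0, 0.054], "delta_rot": [0.0, 0.01, -0.01], "fingers": 0}, {"dp": [0.0, 0.001, 0.054], "delta_rot": [0.0, 0.01, -0.01], "fingers": 0}, {"dp": [0.001, 0.001, 0.053], "delta_rot": [-0.01, 0.0, -0.01], "fingers": 0}]
```

View pics/final_s.png

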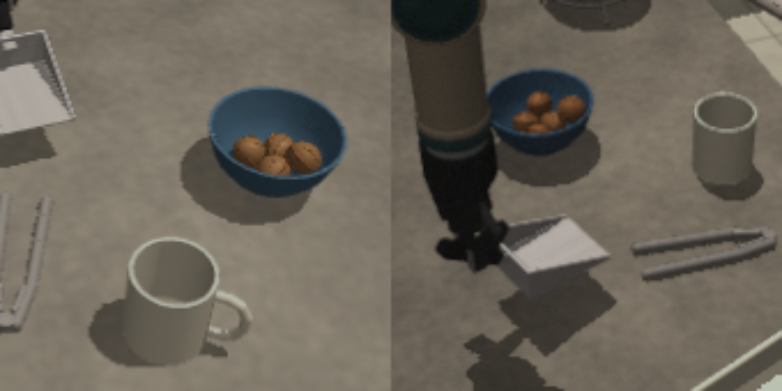

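Right half (side view): five nuts in the bowl, (539,101), (571,108), (525,120), (551,120), (537,130); none on the worktop. Lower the scoop.

Emit:
{"name": "servo_tool", "arguments": {
  "moves": [
    {"dp": [0,0,0.054],"delta_rot": [0,0.06,0],"fingers": 0},
    {"dp": [0,0,0.054],"delta_rot": [0,0,0],"fingers": 0},
    {"dp": [0,0,0.054],"delta_rot": [0,0,0],"fingers": 0},
    {"dp": [0,0,0.054],"delta_rot": [0,0,0],"fingers": 0},
    {"dp": [0,0,0.04],"delta_rot": [0,0,0],"fingers": 0}
  ]
}}

```text
clock: 18.15
position: [0.4062, -0.0257, 0.1336]
ee_rot: [-0.001, 0.99, 0.143, 0.002]
contact_force: [0.1, -0.0, -2.8]
width: 0.0181
gripper_force: 108.5
```

Emit:
{"name": "servo_tool", "arguments": {
  "moves": [
    {"dp": [0,0,0.01],"delta_rot": [0,0,0],"fingers": 0},
    {"dp": [0,0,0],"delta_rot": [0,0,0],"fingers": 0}
  ]
}}

```text
clock: 18.35
position: [0.406, -0.0263, 0.1317]
ee_rot: [-0.001, 0.99, 0.142, 0.002]
contact_force: [0.2, -0.4, -1.6]
width: 0.0181
gripper_force: 108.5
```

Run:
```python
from h import *
scoop()
```

```text
t 18.35 yaw,pit,roll [ 0.285 -0.004  0.001] lip [0.5581 0.0184 0.0073] lip in dish [0.0121 0.3102] F [ 0.2 -0.4 -1.6] w 0.0181 g 108.5
```

Emit:
{"name": "servo_tool", "arguments": {
  "moves": [
    {"dp": [0,0,0.015],"delta_rot": [0,0,0],"fingers": 0},
    {"dp": [0,0,0],"delta_rot": [0,0,0],"fingers": 0}
  ]
}}

```text
clock: 18.55
position: [0.406, -0.0267, 0.1288]
ee_rot: [-0.0, 0.99, 0.142, 0.002]
contact_force: [0.3, -1.1, -2.2]
width: 0.0185
gripper_force: 108.5
```

Emit:
{"name": "servo_tool", "arguments": {
  "moves": [
    {"dp": [0,0,0.01],"delta_rot": [0,0,0],"fingers": 0},
    {"dp": [0,0,0],"delta_rot": [0,0,0],"fingers": 0}
  ]
}}

```text
clock: 18.75
position: [0.4061, -0.0268, 0.1268]
ee_rot: [-0.0, 0.99, 0.142, 0.002]
contact_force: [0.4, -0.4, -1.6]
width: 0.0188
gripper_force: 108.6
```

Emit:
{"name": "servo_tool", "arguments": {
  "moves": [
    {"dp": [0,0,0.006],"delta_rot": [0,0,0],"fingers": 0},
    {"dp": [0,0,0],"delta_rot": [0,0,0],"fingers": 0}
  ]
}}

```text
clock: 18.95
position: [0.406, -0.0269, 0.1265]
ee_rot: [-0.0, 0.99, 0.142, 0.002]
contact_force: [-3.4, 0.3, 8.1]
width: 0.0182
gripper_force: 110.3
```

Emit:
{"name": "servo_tool", "arguments": {
  "moves": [
    {"dp": [0,0,0.004],"delta_rot": [0,0,0],"fingers": 0},
    {"dp": [0,0,0],"delta_rot": [0,0,0],"fingers": 0}
  ]
}}

```text
clock: 19.15
position: [0.4058, -0.0269, 0.1263]
ee_rot: [-0.0, 0.99, 0.142, 0.002]
contact_force: [-4.8, -0.6, 18.0]
width: 0.0184
gripper_force: 111.2
```

On the worktop. Open, then rise.

Emit:
{"name": "servo_tool", "arguments": {
  "moves": [
    {"dp": [0,0,-0.004],"delta_rot": [0,0,0],"fingers": 0.5},
    {"dp": [0,0,0],"delta_rot": [0,0,0],"fingers": 1},
    {"dp": [0,0,0],"delta_rot": [0,0,0],"fingers": 1},
    {"dp": [0,0,0],"delta_rot": [0,0,0],"fingers": 1},
    {"dp": [0,0,0],"delta_rot": [0,0,0],"fingers": 1}
  ]
}}

```text
clock: 19.65
position: [0.4058, -0.0267, 0.1253]
ee_rot: [-0.001, 0.99, 0.142, 0.002]
contact_force: [-0.3, -0.5, 0.1]
width: 0.0854
gripper_force: 0.0
```

Emit:
{"name": "servo_tool", "arguments": {
  "moves": [
    {"dp": [0,0,-0.05],"delta_rot": [0,0,0],"fingers": 1},
    {"dp": [0,0,-0.1],"delta_rot": [0,0,0],"fingers": 1},
    {"dp": [0,0,-0.15],"delta_rot": [0,0,0],"fingers": 1},
    {"dp": [0,0,-0.15],"delta_rot": [0,0,0],"fingers": 1},
    {"dp": [0,0,-0.15],"delta_rot": [0,0,0],"fingers": 1}
  ]
}}

```text
clock: 20.15
position: [0.4052, -0.0268, 0.2473]
ee_rot: [-0.0, 0.99, 0.142, 0.002]
contact_force: [0.5, -0.6, -0.0]
width: 0.0855
gripper_force: 0.0
```

Emit:
{"name": "servo_tool", "arguments": {
  "moves": [
    {"dp": [0,0,0],"delta_rot": [0,0,0],"fingers": 1},
    {"dp": [0,0,0],"delta_rot": [0,0,0],"fingers": 1},
    {"dp": [0,0,0],"delta_rot": [0,0,0],"fingers": 1}
  ]
}}

```text
clock: 20.45
position: [0.4046, -0.0267, 0.2447]
ee_rot: [-0.001, 0.99, 0.142, 0.001]
contact_force: [-0.5, -0.1, 0.0]
width: 0.0853
gripper_force: 0.0
```

Run:
```python
from h import *
im,W=cam("wrist")
R=Rs(.286,0);Y=R.inv().apply(W.reshape(-1,3)-[.50,0,0]);Y=Y[~np.isnan(Y[:,0])]
Z=Y[(abs(Y[:,1])<.033)&(Y[:,0]>-.04)&(Y[:,0]<.05)&(abs(Y[:,2])<.03)]
print("pan floor plane",np.linalg.lstsq(np.c_[Z[:,:2],np.ones(len(Z))],Z[:,2],rcond=None)[0])
T=Y[(abs(Y[:,1])>.06)&(abs(Y[:,1])<.09)&(abs(Y[:,0])<.05)]
print("table",np.linalg.lstsq(np.c_[T[:,:2],np.ones(len(T))],T[:,2],rcond=None)[0]); print(readout.get_state()["position"],readout.get_state()["width"],readout.get_state()["clock"])
```

```text
pan floor plane [-0.00115643  0.00057931  0.0022453 ]
table [-0.00180434  0.00071719 -0.00025895]
[ 0.40455398 -0.0266718   0.24445281] 0.08569842285849856 20.5
```

The scoop lies flat: its pan floor sits 2.5 mm above the table plane, parallel to it.

```bash
python3 -c "
from rig import manip
print(manip.sign_off())"
```

```text
the job is handed in; nothing more can be done
None
```

The job is handed in at about 20.5 s: all five walnuts are in the blue bowl, none are on the worktop, and the scoop lies flat and released; the sign-off gave no verdict.

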